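# Wring a ceramic reference block onto the tilted test stand

### The job

Take the white ceramic block from the grey pad and wring it onto the dark steel base block of the tilted stand: lay it flat and square on the base block from one side, overlapping by about half, then, keeping the two faces together, gently slide it straight across until all edges are flush; never lower it straight down into its final place. Then swing the orange keeper fully over the white block by its red pin, let go, and leave the other blocks and the phone where they lie.

Things in the scene. Friction and masses are not known exactly. Their poses are not given: they have to be found in the camera images.
- white_block: Loose white ceramic block, 60 (its x) x 40 (its y) x 20 mm thick (z), about 0.19 kg, all faces plain; it lies flat on the 4 mm thick grey pad at any of three places. Origin: centre of its 60 x 40 underside, z up; turned half a turn about z it is the same.
- base_block: Dark steel block fixed on the tilted stand; its lapped upper face is 60 mm (x, up the slope) by 40 mm (y, level across) and stands 25 mm proud of the blue deck. Origin: centre of this upper face, 110 mm above the table; z points out of the face, 30 degrees from vertical, roughly towards the robot (the low edge, -x, is the nearer). Sides +y and -y are open, without end stops.
- stand: Fixed stand with the tilted blue deck, about 150 x 150 mm; origin on the table under the base block's face centre, z up, x level in the uphill direction; yawed up to 20 degrees.
- fence (a point): Middle of the brass fence's top inner edge, along the base block's low edge: in the base block's frame at x = -31, y = 0, z = 6 mm. The fence is 8 mm thick, 110 mm long in y. A block resting against it is 1 mm below flush, which is good enough.
- keeper (a joint): Orange arm 12 mm wide, 22.5 to 27.5 mm above the base block's face (2.5 mm over the white block), turning about the base block's z on a 12 mm post beyond the high edge. 0 rad (end stop): points straight down the slope (-x of the base block) over the middle. Grows as it swings aside to -y (1.57: points to -y; stop at 1.8). Starts at 1.35 to 1.75, light friction, stays where left.
- keeper_pin (a point): Centre of the top of the upright red pin on the keeper's arm: 12 mm diameter, standing 31 mm above the arm along the base block's z axis, its axis 38 mm from the pivot axis. The pin's round, so it can turn within a grip.
- keeper_pivot (a point): On the keeper's pivot axis at the underside of the arm: in the base block's frame at x = 46, y = 0, z = 22.5 mm.
- brass_block: Loose brass-coloured block 60 x 30 x 14 mm lying on the grey pad, not to be used; origin at the centre of its underside.
- green_block: Loose green block 45 x 30 x 25 mm lying on the grey pad, not to be used; origin at the centre of its underside.
- phone: White slab phone 72 x 150 x 9 mm with dark glass lying beyond the work, not to be touched; origin at the centre of its underside.
Mind the look-alikes: they are no part of the job. There is more than one size of the white_block; the one meant has the size given above.

How it is judged (in metres and radians):
On the way, in this order (a step that is already met when the one before it is completed fails the run):
1. the white block lies flat and square on the base block, overlapping it by about half from one side (centre 11 to 29 mm off sideways, within 6 mm along the slope), keeper still aside (z of white_block in the frame of base_block between -0.0025 and 0.0025 m and angle between the z axis of white_block and the z axis of base_block, either way round below 0.06 rad and angle between the x axis of white_block and the x axis of base_block, either way round below 0.07 rad and x of white_block in the frame of base_block between -0.006 and 0.006 m and (y of white_block in the frame of base_block between 0.011 and 0.029 m or y of white_block in the frame of base_block between -0.029 and -0.011 m) and contact force between white_block and base_block above 0.2 N and value of joint keeper above 1 rad), for 0.2 s.
2. slid flush: faces together and centres within 3.5 mm both ways, keeper still aside (z of white_block in the frame of base_block between -0.0025 and 0.0025 m and angle between the z axis of white_block and the z axis of base_block, either way round below 0.06 rad and angle between the x axis of white_block and the x axis of base_block, either way round below 0.07 rad and x of white_block in the frame of base_block between -0.0035 and 0.0035 m and y of white_block in the frame of base_block between -0.0035 and 0.0035 m and contact force between white_block and base_block above 0.2 N and value of joint keeper above 0.8 rad), for 0.2 s.
3. the keeper is swung over the flush block (z of white_block in the frame of base_block between -0.0025 and 0.0025 m and angle between the z axis of white_block and the z axis of base_block, either way round below 0.06 rad and angle between the x axis of white_block and the x axis of base_block, either way round below 0.07 rad and x of white_block in the frame of base_block between -0.0035 and 0.0035 m and y of white_block in the frame of base_block between -0.0035 and 0.0035 m and value of joint keeper below 0.15 rad), for 0.2 s.
At the end, for the whole second after the job is handed in: The white block lies at rest on the base block, faces together (within 2.5 mm and 0.06 rad), square within 0.07 rad, flush within 3.5 mm along and across the slope; the keeper is within 0.15 rad of its stop over the block; brass block, green block and phone are within 30 mm of where they were (all of step 3 and distance of each of phone, brass_block, green_block from where it was at the start of the episode below 0.03 m and linear speed of white_block below 0.01 m/s); the robot touches nothing.
It fails at once if the white block is lowered straight onto its final place, or lifted off while sliding (within 11 mm of flush sideways but 4 to 25 mm above the face) (x of white_block in the frame of base_block between -0.03 and 0.03 m and y of white_block in the frame of base_block between -0.011 and 0.011 m and z of white_block in the frame of base_block between 0.004 and 0.025 m).
It fails at once if the white block is pressed on the stand's block with more than 60 N (contact force between white_block and base_block above 60 N).
It fails at once if the brass block, green block or phone is pushed more than 30 mm (not (distance of phone from where it was at the start of the episode below 0.03 m) or not (distance of brass_block from where it was at the start of the episode below 0.03 m) or not (distance of green_block from where it was at the start of the episode below 0.03 m)).
It also fails if it takes over 56 s, if anything falls off the work surface, if the arm or the gripper's body presses on something with over 40 N, if the wrist force passes 120 N, or if a joint passes its speed limit or range.

### The arm

A 7-joint arm with a two-finger parallel gripper is mounted at the origin on the work surface. World frame = base frame: x ahead of the robot, y to its left, z up, the work surface at z = 0. Lengths are in mm, angles in rad, forces in N, time in s.
With the tool pointing down it reaches from about 425 to 1025 mm from the base axis. Payload 9.4 kg.
Tool frame: the origin (TCP) lies at the very end of the fingers, on their centre line; the grasp point (between the pads) lies 19 mm behind it; z points along the fingers, x is the direction in which the jaws open and shut, and the axes are right-handed (so a half turn about z gives the same grasp; the last joint's range is limited). The gripper opens to 85 mm and grips with 20 to 120 N. Pads are 22 mm wide; open, the fingers measure 114 mm over their backs; the gripper's body (76 mm by 85 mm) begins 54 mm behind the grasp point. The pads swing forward as they close: fully open they stand 13 mm farther back than shut.
Start: joints at [-1.273, 0.599, -0.003, 1.599, 0.002, 0.943, -0.08], TCP at [265.417, 674.669, 231.275] pointing down, gripper open.
Joint ranges: [-2.57, 2.57], [-0.35, 1.97], [-1.29, 1.29], [0.11, 2.56], [-1.05, 4.19], [0.11, 1.86], [-2.63, 2.63]. Speed limits (rad/s): [2.22, 2.22, 3.01, 3.01, 3.14, 3.14, 3.14].

### API

Orientations are given as a rotation vector (axis times angle).
In Python, from station import * gives the robot as it stands. The module is installed in compiled form; this text tells all that it offers.
- The arm moves only by the shell command python3 -m handwheel 'ROWS' [OPENING] [FORCE]. ROWS is JSON, a list of rows, each an object with "xyz": the shift along the world's x, y, z in cm, a list of three; "rot": the turn, a rotation vector about the world's x, y, z in rad, a list of three. A call has 1 to 10 rows; each row is the pose to reach, as a shift and turn from the pose measured when the call began; what a row does not reach only later rows make up. A row lasts 1/10 s, in which the tool goes at most 50 mm and 8.59 degrees, less where a joint would pass 70% of its speed; a pose out of reach is approached as far as the arm can. A call with a gripper value outside its range is refused whole. OPENING is the closure, from 0 (fully open) to 1 (shut), set as the call begins (- or left out, the last holds). The fingers move at their own pace and stop on an object; FORCE is the grip in N (left out, the last holds). Time passes only in rows, so rows that repeat a pose let the fingers close. It gives the time, the measured TCP pose, the force and the opening at its end, in the units of the state.
- observe(): the state, without advancing time (a new reading comes with each control period).
- read_camera(name): name is "scene" or "top" or "wrist"; returns the picture (384x512x3 uint8, red, green, blue); there is no depth.
- camera_info(name): a dict with "camera_matrix" (3x3 intrinsics, pixels), "origin" and "orientation" of the camera in the world; the wrist camera has in their place "hand_eye" (4x4, takes a point from camera to tool coordinates, whose origin is the TCP and whose axes are the tool frame's). Camera axes: x right, y down, z forward; pixel columns grow to the right and rows downward; lengths in mm; the calibration is good to about 2 mm. A picture is of the moment at which its call begins: read the wrist's pose just before it. camera_info takes no time and is no camera call.
- finish_job(): hands the job in, once; it reports no verdict.
Trained networks look in the newest picture that a camera, given by its name, has taken for a name from the list of things; names that differ only in an ending like _2 or _b are one class to them, and where a whole thing is asked for, a point or a joint stands for the part that bears it (a point fixed in the world has none). Each returns a list of dicts, best first, with "score" (0 to 1); they miss things now and then, are a little off and sometimes report something else, mostly with a low value. They report only what shows in the picture. A call takes as long as a camera call. They do not tell look-alikes from the thing itself.
- silhouettes(camera, name): "pixels" (384x512 bool, what is visible of it) and "extent" ([left, top, right, bottom] in pixels, round what is visible of it).
The state is a dict: "time": time; "qpos": joint angles; "qvel": joint speeds; "effort": joint torques, N m; "position": TCP position; "eef_rot": TCP orientation; "force": force on the tool from outside, world axes, zero at the start; "ft_torque": the same for the moment, N m; "grip_width": finger opening in mm.
Only numpy, scipy, OpenCV 4.12 (cv2) and the standard library are available. Lean on these libraries where they do the work, as an engineer would, in place of code of your own. Each camera call takes 0.05 s, during which the arm holds its last target.

## Working session

There is one attempt and no reset: what is moved stays moved. The work goes in short steps, Python scripts to look and compute and a shell command to move; the robot and the scene stay as the last step left them, time stands still between calls to the robot, and variables do not carry over. Pictures are saved under pics/ and viewed, and the job is handed in when it is done.

```bash
mkdir -p pics
python3 - <<'E'
from station import *
import cv2, numpy as np
print(observe())
for n in ["scene","top","wrist"]:
    print(n, camera_info(n))
    im=read_camera(n); cv2.imwrite(f"pics/a_{n}.png",im[:,:,::-1])
E
```

```text
{'time': 0.0, 'qpos': array([-1.2726902 ,  0.60012314, -0.00255665,  1.60017287,  0.0017683 ,
        0.94288774, -0.07981645]), 'qvel': array([ 0.00035491,  0.00142646, -0.00048822, -0.00097078,  0.00040812,
       -0.00031984, -0.00082753]), 'effort': array([ 2.67251744e-04, -7.76468754e+01,  1.56496592e+00, -2.58007210e+01,
        1.23696381e-02,  9.29575064e-03,  5.02545717e-06]), 'position': array([265.2373523 , 674.20899983, 230.40283319]), 'eef_rot': array([ 2.59557437e+00,  1.76816456e+00, -1.95765538e-03]), 'force': array([0.51053403, 0.72384521, 0.90779283]), 'ft_torque': array([-0.03805108, -0.02222008,  0.01808927]), 'grip_width': 85.4386030950815}
scene {'camera_matrix': array([[477.14406667,   0.        , 257.06849906],
       [  0.        , 477.14406667, 190.76244755],
       [  0.        ,   0.        ,   1.        ]]), 'origin': array([1334.39931509,  141.75121136,  841.14320222]), 'orientation': array([-1.61458327, -1.86201215,  0.81474168])}
top {'camera_matrix': array([[348.53555708,   0.        , 251.23057491],
       [  0.        , 348.53555708, 192.95351387],
       [  0.        ,   0.        ,   1.        ]]), 'origin': array([464.10866399,  69.4767561 , 832.20122013]), 'orientation': array([-2.1533986 ,  2.15618718, -0.2155534 ])}
wrist {'camera_matrix': array([[312.6570691 ,   0.        , 255.09385796],
       [  0.        , 312.6570691 , 193.52498729],
       [  0.        ,   0.        ,   1.        ]]), 'hand_eye': array([[ 9.99998958e-01,  1.22408451e-03,  7.65690178e-04,
         4.88221447e-01],
       [-1.38925349e-03,  9.60184915e-01,  2.79361771e-01,
        -7.04855285e+01],
       [-3.93241743e-04, -2.79362543e-01,  9.60185615e-01,
        -1.40592184e+02],
       [ 0.00000000e+00,  0.00000000e+00,  0.00000000e+00,
         1.00000000e+00]])}
```

View pics/a_scene.png

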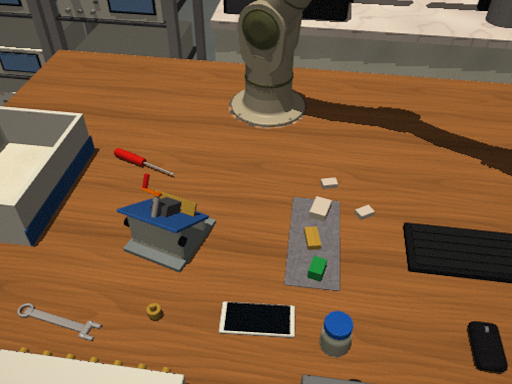

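View pics/a_top.png

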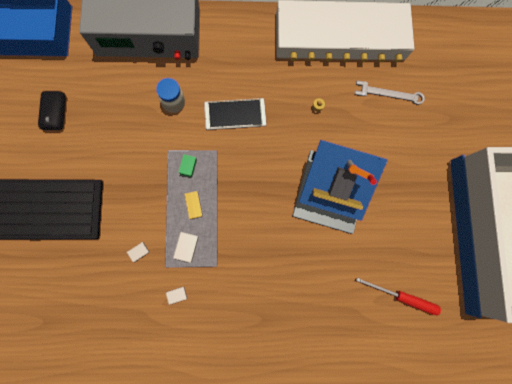

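View pics/a_wrist.png

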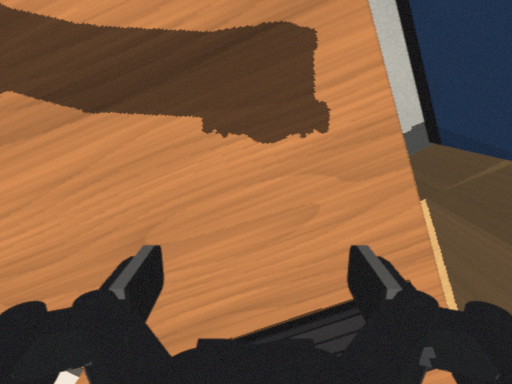

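Top view: the white block on the pad is at about (186,248), brass (193,205), green (187,166), stand (342,182) with the red pin near (373,180), and two small white decoys off the pad. Next step is measuring.

```bash
cat > h.py <<'E'
from station import *
import cv2, numpy as np
from scipy.spatial.transform import Rotation as R
from scipy.optimize import least_squares
def cam(n, st=None):
    i=camera_info(n); K=i["camera_matrix"]
    if n=="wrist":
        st=st or observe(); T=np.eye(4); T[:3,:3]=R.from_rotvec(st["eef_rot"]).as_matrix(); T[:3,3]=st["position"]
        M=T@i["hand_eye"]; return K,M[:3,:3],M[:3,3]
    return K,R.from_rotvec(i["orientation"]).as_matrix(),np.array(i["origin"])
def proj(c,P):
    K,Rm,o=c; q=(np.atleast_2d(P)-o)@Rm; q=q@K.T; return q[:,:2]/q[:,2:]
def back(c,uv,z):
    K,Rm,o=c; uv=np.atleast_2d(uv); d=np.c_[uv,np.ones(len(uv))]@np.linalg.inv(K).T@Rm.T
    return o+d*((z-o[2])/d[:,2:])
def rect(mask): 
    cs,_=cv2.findContours(mask.astype(np.uint8),cv2.RETR_EXTERNAL,cv2.CHAIN_APPROX_NONE)
    return max(cs,key=cv2.contourArea)[:,0,:].astype(float)
def boxpts(L,W,H):
    return np.array([[x,y,z] for x in(-L/2,L/2) for y in(-W/2,W/2) for z in(0,H)])
def fitbox(obs,L,W,H,z0,x0):
    # obs: list of (cam, contour); fit x,y,yaw of box lying at z0 through hull distances
    hulls=[(c,cv2.convexHull(k.astype(np.float32))[:,0]) for c,k in obs]
    from math import cos,sin
    def res(p):
        Rz=np.array([[cos(p[2]),-sin(p[2]),0],[sin(p[2]),cos(p[2]),0],[0,0,1]])
        P=boxpts(L,W,H)@Rz.T+[p[0],p[1],z0]; r=[]
        for (c,h),(c2,k) in zip(hulls,obs):
            uv=cv2.convexHull(proj(c,P).astype(np.float32))
            r+= [cv2.pointPolygonTest(uv,(float(a),float(b)),True) for a,b in k]
        return r
    best=None
    for y0 in np.arange(0,np.pi,np.pi/6):
        s=least_squares(res,[x0[0],x0[1],y0],x_scale=[5,5,.1],diff_step=1e-4,loss='soft_l1')
        if best is None or s.cost<best.cost: best=s
    return best.x,np.sqrt(np.mean(np.square(best.fun)))
E
python3 - <<'E'
from h import *
vis={}
for n in ["top","scene"]:
    im=read_camera(n).copy()
    for k,col in zip(["white_block","base_block","stand","keeper_pin","fence","keeper","brass_block","green_block","phone"],[(255,0,0),(255,255,0),(0,0,255),(0,255,0),(255,0,255),(0,255,255),(0,128,255),(128,0,0),(0,0,0)]):
        for s in silhouettes(n,k)[:4]:
            e=s["extent"]; ys,xs=np.nonzero(s["pixels"])
            print(n,k,round(s["score"],2),e,len(xs),xs.mean().round(1),ys.mean().round(1))
            np.save(f"m_{n}_{k}_{int(xs.mean())}.npy",s["pixels"])
            if s["score"]>.3: cv2.polylines(im,[rect(s["pixels"]).astype(np.int32)],True,col)
    vis[n]=im
big=np.vstack([cv2.resize(vis["top"][110:280,130:400],None,fx=2.8,fy=2.8,interpolation=cv2.INTER_NEAREST)])
cv2.imwrite("pics/b_top.png",big[:600,:800,::-1])
big=cv2.resize(vis["scene"][140:300,100:360],None,fx=3,fy=3,interpolation=cv2.INTER_NEAREST)
cv2.imwrite("pics/b_scene.png",big[:600,:800,::-1])
E
```

```text
top white_block 0.95 [173.5, 231.2, 197.6, 262.1] 501 185.8 246.4
top white_block 0.8 [128.6, 242.8, 149.4, 262.7] 250 138.2 251.5
top white_block 0.69 [167.3, 287.9, 187.5, 304.8] 197 176.3 294.8
top base_block 0.67 [309.5, 160.1, 374.7, 210.8] 1167 344.1 185.0
top stand 0.6 [294.6, 143.0, 387.6, 236.6] 5799 337.9 185.4
top keeper_pin 0.61 [293.1, 141.6, 389.3, 233.1] 5769 337.8 185.1
top keeper_pin 0.58 [349.6, 166.8, 374.6, 181.0] 220 363.4 173.3
top fence 0.8 [312.7, 159.6, 377.4, 208.7] 1139 345.3 184.7
top keeper 0.63 [350.1, 163.7, 377.6, 184.8] 190 362.6 173.3
top brass_block 0.84 [183.9, 185.7, 198.2, 218.7] 338 193.2 204.3
top green_block 0.59 [181.5, 152.3, 196.4, 175.9] 218 187.3 165.6
top phone 0.93 [204.1, 97.3, 260.0, 125.6] 1661 235.0 113.1
scene white_block 0.94 [309.9, 195.1, 329.6, 221.6] 383 320.1 208.3
scene white_block 0.66 [319.9, 177.4, 340.2, 190.3] 184 329.3 183.0
scene white_block 0.65 [143.9, 169.6, 164.1, 197.2] 185 149.7 186.3
scene white_block 0.62 [354.5, 203.8, 374.0, 217.8] 196 364.8 211.4
scene base_block 0.79 [143.6, 173.0, 197.1, 220.1] 986 168.0 201.6
scene base_block 0.73 [139.6, 173.5, 161.8, 197.7] 182 149.6 186.3
scene stand 0.56 [117.5, 177.2, 215.1, 271.0] 5051 165.2 228.0
scene keeper_pin 0.52 [139.3, 176.1, 163.5, 198.0] 137 149.5 186.6
scene fence 0.63 [140.6, 171.9, 196.3, 218.5] 905 167.7 202.2
scene fence 0.19 [302.9, 225.3, 321.4, 248.9] 342 312.1 237.5
scene keeper 0.66 [142.6, 172.3, 165.2, 197.3] 196 149.6 185.7
scene brass_block 0.84 [304.3, 224.2, 322.5, 248.4] 304 312.3 237.7
scene green_block 0.73 [308.7, 257.6, 325.4, 280.0] 338 317.4 267.5
scene phone 0.65 [304.0, 227.9, 320.1, 250.8] 323 312.6 237.5
scene phone 0.64 [216.8, 300.6, 295.8, 338.3] 2466 257.7 318.9
```

Run:
```python
from h import *
ct,cs=cam("top"),cam("scene")
for (xt,xs) in [(185,320),(138,364),(176,329)]:
    a=np.load(f"m_top_white_block_{xt}.npy");b=np.load(f"m_scene_white_block_{xs}.npy")
    ka,kb=rect(a),rect(b)
    p0=back(ct,ka.mean(0),14)[0]
    print(xt,p0.round(0),back(cs,kb.mean(0),14)[0].round(0))
    print(" min rect mm",[np.round(cv2.minAreaRect(back(c,k,24)[:,:2].astype(np.float32))[1],1) for c,k in((ct,ka),(cs,kb))])
    z0=4 if xt==185 else 0
    for nm,o in [("both",[(ct,ka),(cs,kb)]),("top",[(ct,ka)]),("scene",[(cs,kb)])]:
        print(nm,*[np.round(v,2) for v in fitbox(o,60,40,20,z0,p0)])
for k,xt in [("brass_block",193),("green_block",187),("phone",235),("stand",337)]:
    kk=rect(np.load(f"m_top_{k}_{xt}.npy")); print(k,back(ct,kk.mean(0),20)[0].round(0))
print(back(ct,[[341,186],[373,180],[366,173]],110).round())
```

```text
185 [472. 189.  14.] [471. 189.  14.]
 min rect mm [array([42.9, 60.8]), array([42.8, 79.5])]
both [471.92 189.05   2.91] 0.6
top [472.37 188.89   2.89] 0.53
scene [470.48 189.38   2.94] 0.58
138 [461. 297.  14.] [466. 299.  14.]
 min rect mm [array([29.4, 43.7]), array([36.6, 50.8])]
both [446.52 287.06   0.63] 3.31
top [475.93 307.62   3.73] 3.35
scene [444.77 288.16   0.53] 3.22
176 [364. 208.  14.] [372. 209.  14.]
 min rect mm [array([24.2, 39. ]), array([44.3, 46. ])]
both [345.13 206.68   3.26] 3.3
top [383.27 212.19   3.45] 3.63
scene [346.58 210.05   3.1 ] 2.64
brass_block [569. 173.  20.]
green_block [662. 190.  20.]Traceback (most recent call last):
  File "<stdin>", line 13, in <module>
    fid = stack.enter_context(open(os.fspath(file), "rb"))
                              ~~~~^^^^^^^^^^^^^^^^^^^^^^^
FileNotFoundError: [Errno 2] No such file or directory: 'm_top_phone_235.npy'
```

View pics/b_top.png

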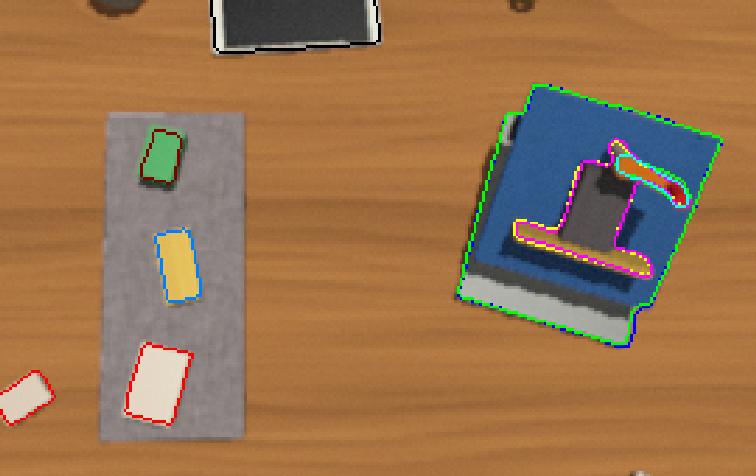

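View pics/b_scene.png

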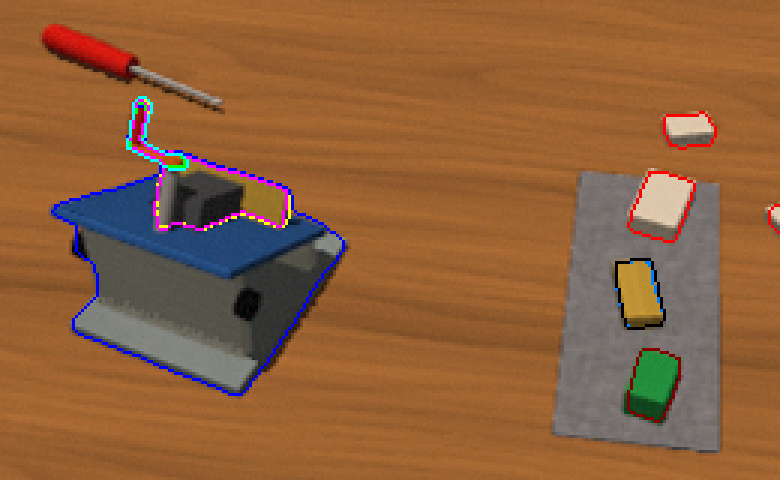

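Run:
```python
from h import *
ct,cs=cam("top"),cam("scene")
print(back(ct,[[344,185]],110).round())
print(back(cs,[[174,205]],110).round())
f=back(ct,np.array([[514,225],[652,262]])/2.8+[130,110],100); print("fence ends",f.round()); d=f[1]-f[0]; print(np.degrees(np.arctan2(d[0],-d[1])))
st=observe(); print(st["position"],R.from_rotvec(st["eef_rot"]).as_matrix().round(3))
```

```text
[[ 599. -157.  110.]]
[[ 609. -136.  110.]]
fence ends [[ 589.  -93.  100.]
 [ 561. -199.  100.]]
-15.12013647734629
[265.40955519 674.67082092 231.27531329] [[ 0.366  0.931  0.   ]
 [ 0.931 -0.366 -0.   ]
 [-0.     0.    -1.   ]]
```

```bash
python3 -m handwheel '[{"xyz":[1.5,-4,0],"rot":[0,0,0.02]},{"xyz":[3.2,-8.7,0],"rot":[0,0,0.04]},{"xyz":[4.9,-13.3,0],"rot":[0,0,0.06]},{"xyz":[6.6,-18,0],"rot":[0,0,0.08]},{"xyz":[8.3,-22.6,0],"rot":[0,0,0.1]},{"xyz":[10,-27.3,0],"rot":[0,0,0.12]},{"xyz":[11.7,-32,0],"rot":[0,0,0.14]},{"xyz":[13.4,-36.6,0],"rot":[0,0,0.14]},{"xyz":[15,-41,0],"rot":[0,0,0.14]},{"xyz":[16,-44,0],"rot":[0,0,0.14]}]'
python3 -m handwheel '[{"xyz":[0.5,-2,0],"rot":[0,0,0]},{"xyz":[0.5,-2,0],"rot":[0,0,0]},{"xyz":[0.5,-2,0],"rot":[0,0,0]}]'
python3 - <<'E'
from h import *
st=observe(); print(st["time"],st["position"],st["qpos"].round(2)); c=cam("wrist",st); im=read_camera("wrist"); cv2.imwrite("pics/c_wrist.png",im[:,:,::-1])
for s in silhouettes("wrist","white_block"):
    k=rect(s["pixels"]); p=back(c,k.mean(0),14)[0]; print(s["score"],s["extent"],p.round(1))
    if np.hypot(p[0]-472,p[1]-189)<40: print(fitbox([(c,k)],60,40,20,4,p))
E
```

```text
time: 2.15
position: [426.3, 231.4, 231.6]
eef_rot: [2.468, 1.942, 0.0]
force: [0.1, 0.2, 0.7]
grip_width: 85.3
time: 2.45
position: [431.6, 211.4, 231.9]
eef_rot: [2.47, 1.941, 0.002]
force: [-0.9, 0.6, -0.6]
grip_width: 85.3
2.45 [431.55664169 211.36092024 231.86273128] [-0.56  0.31 -0.02  2.14  0.01  0.69  0.75]
0.97 [312.3, 147.8, 352.4, 190.7] [458.  298.5  14. ]
0.86 [228.0, 173.2, 260.8, 225.5] [471.6 189.3  14. ]
(array([471.66999657, 189.61056844,   2.89806165]), np.float64(0.6971734456677912))
0.76 [214.3, 85.5, 255.6, 124.6] [363.8 209.1  14. ]
```

View pics/c_wrist.png

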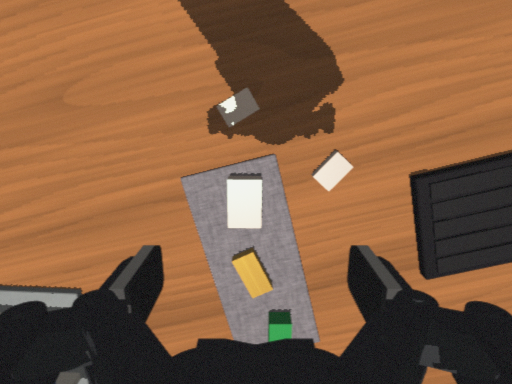

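Wrist view: white block at (245,203), its fit (471.7,189.6,yaw −0.24) agrees with the other cameras. Next, the stand.

```bash
python3 -m handwheel '[{"xyz":[1,-4,0],"rot":[0,0,0]},{"xyz":[2.4,-8.5,0],"rot":[0,0,0]},{"xyz":[3.8,-13,0],"rot":[0,0,0]},{"xyz":[5.2,-17.5,0],"rot":[0,0,0]},{"xyz":[6.6,-22,0],"rot":[0,0,0]},{"xyz":[8,-26.5,0],"rot":[0,0,0]},{"xyz":[9.4,-31,0],"rot":[0,0,0]},{"xyz":[10.8,-34,0],"rot":[0,0,0]},{"xyz":[10.8,-34.6,0],"rot":[0,0,0]},{"xyz":[10.8,-34.6,0],"rot":[0,0,0]}]'
python3 - <<'E'
from h import *
st=observe(); print(st["time"],st["position"],st["qpos"].round(2)); c=cam("wrist",st); im=read_camera("wrist"); cv2.imwrite("pics/d_wrist.png",im[:,:,::-1])
np.savez("d_wrist.npz",im=im,K=c[0],R=c[1],o=c[2])
cv2.imwrite("pics/d_crop.png",cv2.resize(im[60:300,130:390],None,fx=2.4,fy=2.4,interpolation=cv2.INTER_CUBIC)[:,:,::-1])
E
```

```text
time: 3.55
position: [539.4, -133.4, 231.3]
eef_rot: [-2.468, -1.944, -0.001]
force: [0.2, 1.2, -0.3]
grip_width: 85.2
3.55 [ 539.39504534 -133.38742381  231.30356046] [ 0.1   0.4   0.06  1.99 -0.03  0.75  1.51]
```

View pics/d_wrist.png

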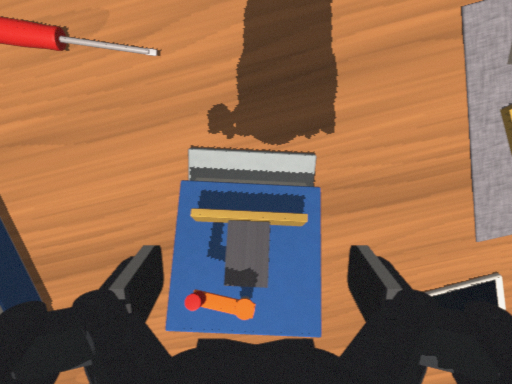

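View pics/d_crop.png

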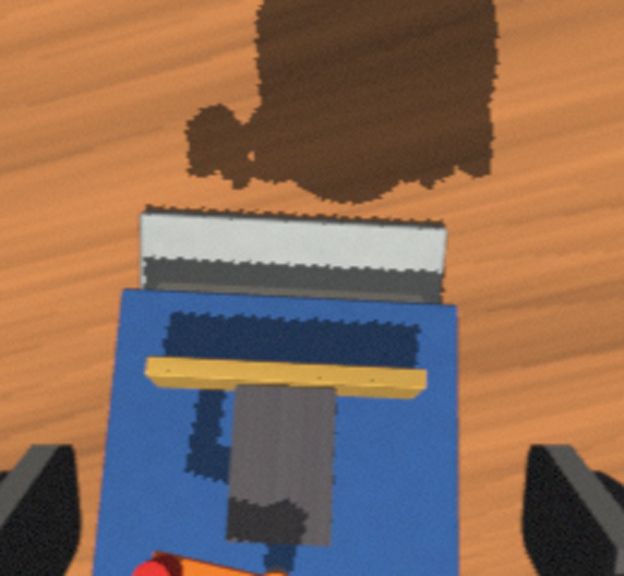

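Run:
```python
import numpy as np,cv2
im=np.load("d_wrist.npz")["im"]
a=cv2.resize(im[200:330,175:325],None,fx=5.3,fy=4.6*1,interpolation=cv2.INTER_CUBIC)
a=cv2.resize(im[205:325,178:322],None,fx=5,fy=5,interpolation=cv2.INTER_CUBIC)
a=cv2.convertScaleAbs(a,alpha=1.6)
cv2.imwrite("pics/e.png",a[:,:,::-1])
```

```text
(no output)
```

View pics/e.png

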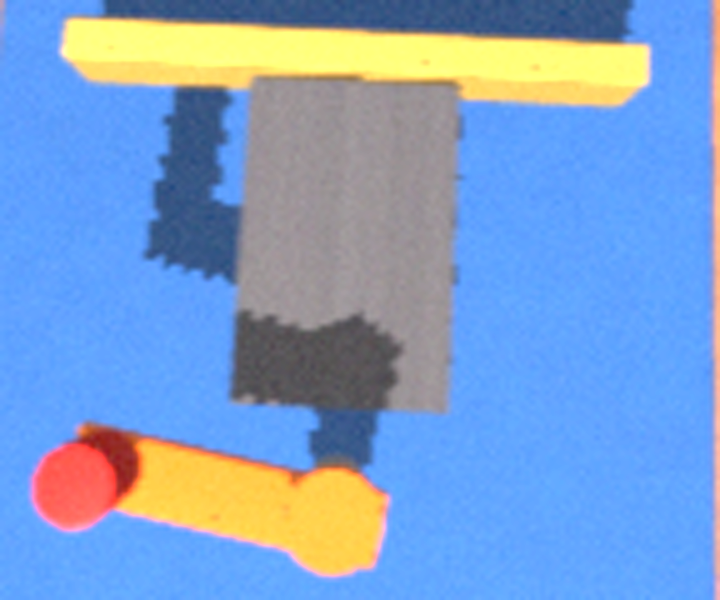

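```bash
cat > stand.py <<'E'
from h import *
def Tb(p):
    Rz=R.from_euler('z',p[2]).as_matrix(); Ry=R.from_euler('y',-np.pi/6).as_matrix()  # x uphill => z comp +
    Rb=Rz@Ry; return Rb,np.array([p[0],p[1],110.+(p[3] if len(p)>3 else 0)])
E
python3 - <<'E'
from stand import *
d=np.load("d_wrist.npz"); c=(d["K"],d["R"],d["o"])
pts=[((231,401),(30,-20,0)),((448,411),(30,20,0)),((250,78),(-30,-20,0)),((459,84),(-30,20,0)),((65,18),(-39,-55,6)),((650,45),(-39,55,6)),((62,60),(-31,-55,6)),((648,85),(-31,55,6)),((339,521),(46,0,27)),((75,486),None)]
uv=(np.array([p[0] for p in pts])+.5)/5-.5+[178,205]
def P(k): return np.array([p[1] if p[1] else (46-38*np.cos(k),-38*np.sin(k),58.5) for p in pts],float)
Rb,_=Tb([0,0,0]); print(Rb.round(2))
def res(p,w=1):
    Rb,t=Tb([p[0],p[1],p[2],p[4]]); return np.r_[(proj(c,P(p[3])@Rb.T+t)-uv).ravel(),p[4]/w]
for w in (0.01,3):
    s=least_squares(res,[600,-148,-.26,1.5,0],kwargs=dict(w=w)); print(w,s.x.round(3)); print(s.fun[:-1].reshape(-1,2).round(1).tolist())
p=s.x
for n in ("top","scene"):
    im=read_camera(n).copy(); cc=cam(n); Rb,t=Tb([p[0],p[1],p[2],p[4]])
    q=proj(cc,P(p[3])@Rb.T+t)
    im=cv2.resize(im,None,fx=4,fy=4,interpolation=cv2.INTER_CUBIC)
    for a in q: cv2.circle(im,tuple(int(v) for v in (a+.5)*4),3,(0,255,0),1)
    m=(q.mean(0)*4).astype(int); cv2.imwrite(f"pics/f_{n}.png",im[m[1]-200:m[1]+200,m[0]-250:m[0]+250,::-1])
E
```

```text
[[ 0.87  0.   -0.5 ]
 [ 0.    1.    0.  ]
 [ 0.5   0.    0.87]]
0.01 [ 5.99137e+02 -1.54407e+02 -2.81000e-01  1.37700e+00 -0.00000e+00]
[[-0.2, 1.1], [0.8, 0.9], [0.0, -0.3], [0.4, 0.3], [-0.4, -0.5], [0.2, -0.8], [-0.5, -0.4], [0.7, -0.4], [-0.7, 0.5], [-0.2, -0.1]]
3 [ 6.00133e+02 -1.54756e+02 -2.82000e-01  1.39100e+00 -2.26700e+00]
[[-0.1, 0.7], [0.5, 0.5], [0.1, -0.2], [0.2, 0.4], [0.1, -0.2], [-0.3, -0.6], [-0.1, -0.2], [0.1, -0.2], [-0.7, -0.2], [0.1, 0.0]]
```

View pics/f_top.png

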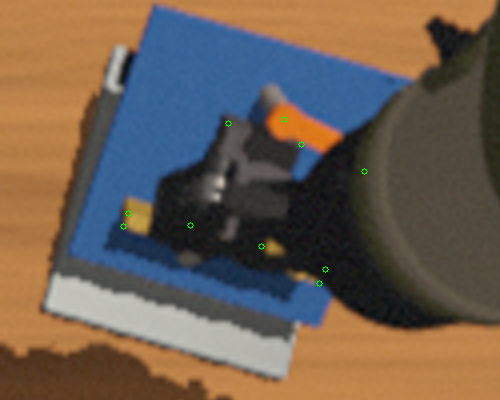

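View pics/f_scene.png

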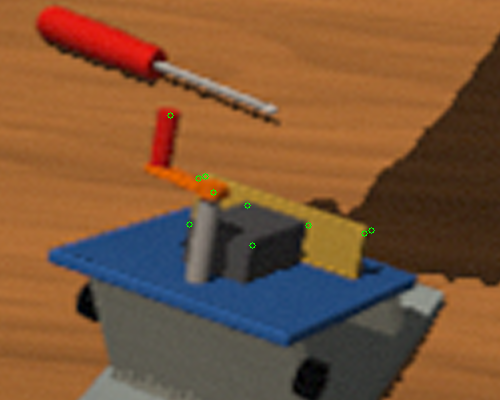

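Wrist-camera fit: face centre is about (599.5,−154.5), yaw −0.281, keeper about 1.38, residuals below 1 px. I'll go for the white block.

```bash
python3 -m handwheel '[{"xyz":[-0.8,4,0],"rot":[0,0,0]},{"xyz":[-1.8,8.7,0],"rot":[0,0,0]},{"xyz":[-2.8,13.4,-1],"rot":[0,0,0]},{"xyz":[-3.7,18,-2],"rot":[0,0,0]},{"xyz":[-4.6,22.5,-4],"rot":[0,0,0]},{"xyz":[-5.5,26.5,-6],"rot":[0,0,0]},{"xyz":[-6.2,30,-9],"rot":[0,0,0]},{"xyz":[-6.7,32,-12],"rot":[0,0,0]},{"xyz":[-6.74,32.28,-14],"rot":[0,0,0]},{"xyz":[-6.74,32.28,-15],"rot":[0,0,0]}]'
python3 - <<'E'
from h import *
st=observe(); print(st["time"],st["position"],R.from_rotvec(st["eef_rot"]).as_matrix().round(3)); c=cam("wrist",st); im=read_camera("wrist"); cv2.imwrite("pics/g_wrist.png",im[:,:,::-1])
for s in silhouettes("wrist","white_block"):
    k=rect(s["pixels"]); p=back(c,k.mean(0),14)[0]; print(s["score"],s["extent"],p.round(1))
    if np.hypot(p[0]-472,p[1]-189)<40: print(fitbox([(c,k)],60,40,20,4,p))
E
```

```text
time: 4.7
position: [469.7, 193.8, 80.2]
eef_rot: [-2.459, -1.953, 0.001]
force: [0.4, 0.4, 0.3]
grip_width: 85.2
4.7 [469.69933337 193.77660758  80.15035569] [[ 0.227  0.974 -0.002]
 [ 0.974 -0.227  0.001]
 [ 0.    -0.002 -1.   ]]
0.96 [363.5, 123.5, 437.1, 197.5] [457.9 296.8  14. ]
0.87 [218.9, 166.2, 279.4, 257.5] [471.5 189.2  14. ]
(array([ 4.71418675e+02,  1.89326950e+02, -2.42416450e-01]), np.float64(0.8456098488223098))
0.63 [195.7, 4.0, 275.3, 80.1] [364.4 209.   14. ]
```

View pics/g_wrist.png

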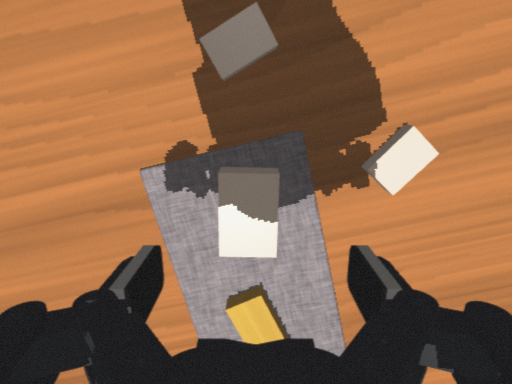

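The block is at (249,212) between the fingers and the fits agree. I'll descend, then grip.

```bash
python3 -m handwheel '[{"xyz":[0.18,-0.45,-1.5],"rot":[0,0,-0.013]},{"xyz":[0.18,-0.45,-3.5],"rot":[0,0,-0.013]},{"xyz":[0.18,-0.45,-5.5],"rot":[0,0,-0.013]},{"xyz":[0.18,-0.45,-6.8],"rot":[0,0,-0.013]},{"xyz":[0.18,-0.45,-7.3],"rot":[0,0,-0.013]},{"xyz":[0.18,-0.45,-7.3],"rot":[0,0,-0.013]},{"xyz":[0.18,-0.45,-7.3],"rot":[0,0,-0.013]}]'
python3 -m handwheel '[{"xyz":[0,0,0],"rot":[0,0,0]},{"xyz":[0,0,0],"rot":[0,0,0]},{"xyz":[0,0,0],"rot":[0,0,0]},{"xyz":[0,0,0],"rot":[0,0,0]},{"xyz":[0,0,0],"rot":[0,0,0]},{"xyz":[0,0,0],"rot":[0,0,0]},{"xyz":[0,0,0],"rot":[0,0,0]},{"xyz":[0,0,0],"rot":[0,0,0]}]' 1 50
```

```text
time: 5.5
position: [472.7, 187.4, 8.5]
eef_rot: [-2.476, -1.933, 0.001]
force: [-0.1, -0.5, -0.2]
grip_width: 85.2
time: 6.3
position: [472.8, 187.5, 9.1]
eef_rot: [-2.476, -1.933, -0.001]
force: [-1.2, -0.4, 8.3]
grip_width: 38.6
```

```bash
python3 -m handwheel '[{"xyz":[0,0,0.5],"rot":[0,0,0]},{"xyz":[0,0,2],"rot":[0,0,0]},{"xyz":[0,0,4.5],"rot":[0,0,0]},{"xyz":[0,0,7.5],"rot":[0,0,0]},{"xyz":[0,0,11],"rot":[0,0,0]},{"xyz":[0,0,14],"rot":[0,0,0]},{"xyz":[0,0,16],"rot":[0,0,0]},{"xyz":[0,0,16],"rot":[0,0,0]},{"xyz":[0,0,16],"rot":[0,0,0]}]'
python3 - <<'E'
from h import *
st=observe(); print(st["time"],st["position"],st["grip_width"],st["force"],st["ft_torque"]); im=read_camera("wrist"); cv2.imwrite("pics/h_wrist.png",im[:,:,::-1])
im=read_camera("scene"); cv2.imwrite("pics/h_scene.png",cv2.resize(im[120:280,230:430],None,fx=4,fy=4)[:600,:800,::-1])
E
```

```text
time: 7.2
position: [472.6, 187.4, 169.2]
eef_rot: [-2.476, -1.933, -0.001]
force: [-0.7, -0.2, -2.4]
grip_width: 38.9
7.2 [472.62461401 187.42437602 169.18802696] 38.87747629115864 [-0.73357406 -0.16316144 -2.41143163] [-0.00672326 -0.01807371  0.0204916 ]
```

View pics/h_wrist.png

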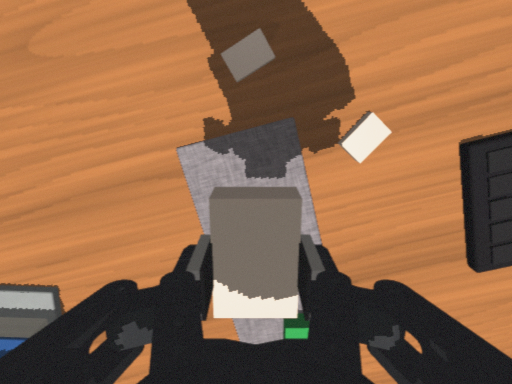

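View pics/h_scene.png

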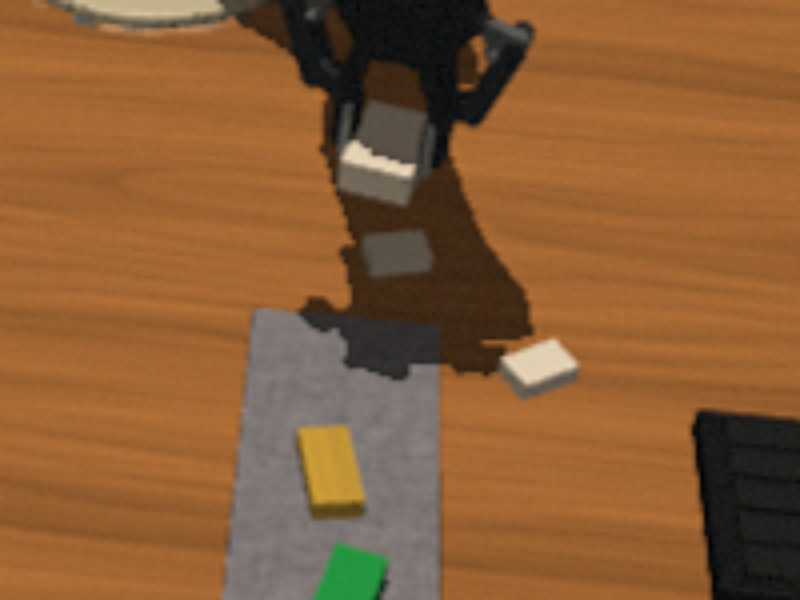

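Run:
```python
import cv2
a=cv2.imread("pics/h_wrist.png")[175:330,195:315]
a=cv2.convertScaleAbs(a,alpha=1.7); cv2.imwrite("pics/h_crop.png",cv2.resize(a,None,fx=3.8,fy=3.8,interpolation=cv2.INTER_CUBIC))
```

```text
(no output)
```

View pics/h_crop.png

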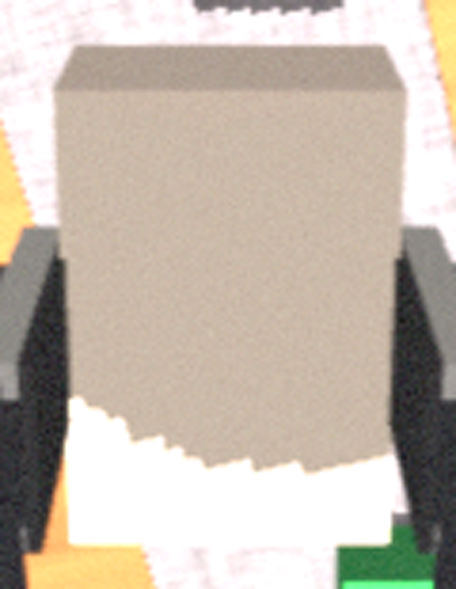

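```bash
cat > held.py <<'E'
from h import *
def fit_held(uv,P,w=(3,.02)):
    i=camera_info("wrist"); H=i["hand_eye"]; c=(i["camera_matrix"],H[:3,:3],H[:3,3])
    # block in tool frame: z_block = -z_tool; x_block = tool y ; y_block = tool x ; origin underside
    R0=np.array([[0,1,0],[1,0,0],[0,0,-1.]])
    def f(p): return np.r_[(proj(c,P@R0.T@R.from_rotvec(p[3:]).as_matrix().T+p[:3])-uv).ravel(),p[3:]*5]
    s=least_squares(f,[0,0,5,0,0,0]); return s
E
python3 - <<'E'
from held import *
uv=(np.array([[75,46],[390,46],[56,90],[405,90],[68,545],[391,545]])+.5)/3.8-.5+[195,175]
P=np.array([[-30,-20,0],[-30,20,0],[-30,-20,20],[-30,20,20],[30,-20,20],[30,20,20.]])
s=fit_held(uv,P); print(s.x.round(3),s.fun.round(2))
E
```

```text
[ 7.690e-01 -8.200e-01  7.094e+00 -1.300e-02  7.000e-03 -0.000e+00] [ 0.41 -0.14 -0.87  0.08 -0.69 -0.26  0.82  0.02  0.96 -0.06 -0.66  0.39
 -0.06  0.04 -0.  ]
```

```bash
cat > plan.py <<'E'
from stand import *
import sys
BASE=[599.5,-154.5,-0.281,-1.0]
OFF=np.array([0.4,-1.2,5.5])
def tgt(b,base=BASE,off=OFF):
    Rb,t=Tb(base); Rt=np.c_[Rb[:,1],Rb[:,0],-Rb[:,2]]
    return Rt, t+Rb@np.array(b,float)-Rt@off
def delta(b,**k):
    st=observe(); Rt,p=tgt(b,**k); Rc=R.from_rotvec(st["eef_rot"]).as_matrix()
    print("t",round(st["time"],2),"shift cm",((p-st["position"])/10).round(2),"rot",R.from_matrix(Rt@Rc.T).as_rotvec().round(3),"tcp",p.round(1))
def where(base=BASE,off=OFF):
    st=observe(); Rb,t=Tb(base); Rc=R.from_rotvec(st["eef_rot"]).as_matrix()
    print("block in base",(Rb.T@(st["position"]+Rc@off-t)).round(2),"rot err",R.from_matrix(tgt([0,0,0])[0].T@Rc).as_rotvec().round(3),"F base",(Rb.T@st["force"]).round(1),"w",round(st["grip_width"],1),"t",round(st["time"],2))
def shift(v):
    Rb,_=Tb(BASE); print("base shift",v,"-> world cm",(Rb@np.array(v,float)/10).round(3))
E
python3 -c "
from plan import *
delta([4,22,40])
for v in ([1,0,0],[0,1,0],[0,0,1]): shift(v)"
```

```text
t 7.3 shift cm [ 11.58 -31.59  -1.71] rot [-0.136 -0.507 -0.035] tcp [ 588.  -128.7  151. ]
base shift [1, 0, 0] -> world cm [ 0.083 -0.024  0.05 ]
base shift [0, 1, 0] -> world cm [0.028 0.096 0.   ]
base shift [0, 0, 1] -> world cm [-0.048  0.014  0.087]
```

```bash
python3 -m handwheel '[{"xyz":[1.2,-3,1],"rot":[-0.015,-0.05,0]},{"xyz":[2.6,-7,2],"rot":[-0.03,-0.12,-0.01]},{"xyz":[4.1,-11,3],"rot":[-0.05,-0.2,-0.015]},{"xyz":[5.6,-15,3],"rot":[-0.075,-0.28,-0.02]},{"xyz":[7.1,-19,3],"rot":[-0.1,-0.36,-0.025]},{"xyz":[8.5,-23,3],"rot":[-0.12,-0.44,-0.03]},{"xyz":[10,-27,2.5],"rot":[-0.136,-0.507,-0.035]},{"xyz":[11.2,-30,2],"rot":[-0.136,-0.507,-0.035]},{"xyz":[11.6,-31.3,1],"rot":[-0.136,-0.507,-0.035]},{"xyz":[11.6,-31.6,0],"rot":[-0.136,-0.507,-0.035]}]'
python3 -m handwheel '[{"xyz":[0,0,0],"rot":[0,0,0]},{"xyz":[0,0,0],"rot":[0,0,0]}]'
python3 - <<'E'
from plan import *
st=observe(); where(); c=cam("wrist",st); im=read_camera("wrist"); cv2.imwrite("pics/i_wrist.png",im[:,:,::-1]); np.savez("i.npz",im=im,K=c[0],R=c[1],o=c[2])
im=read_camera("scene"); cv2.imwrite("pics/i_scene.png",cv2.resize(im[120:270,70:270],None,fx=4,fy=4)[:,:,::-1])
E
```

```text
time: 8.3
position: [541.6, -70.0, 180.9]
eef_rot: [2.197, 1.649, 0.27]
force: [-0.0, -0.4, -1.6]
grip_width: 38.7
time: 8.5
position: [540.7, -70.1, 179.6]
eef_rot: [2.2, 1.65, 0.267]
force: [0.1, 0.0, -2.8]
grip_width: 38.7
block in base [-35.71  64.77  95.76] rot err [ 0.105 -0.073 -0.016] F base [-1.4  0.  -2.5] w 38.7 t 8.5
```

View pics/i_wrist.png

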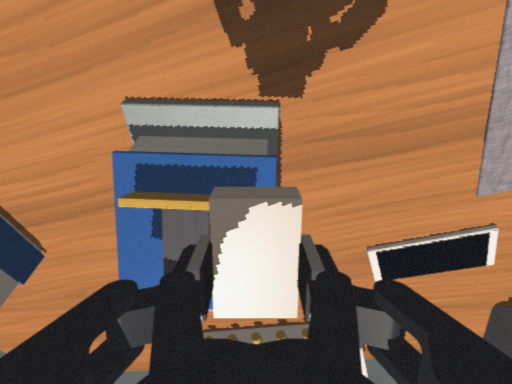

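View pics/i_scene.png

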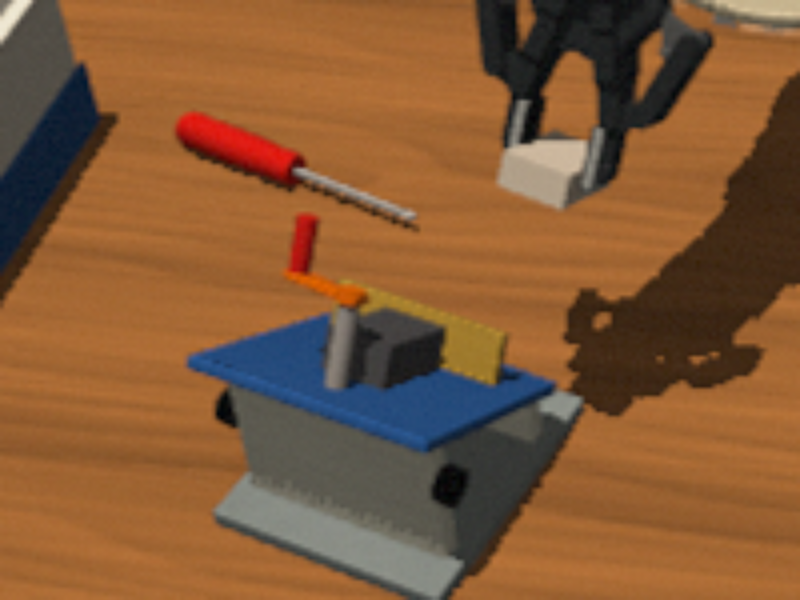

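The arm is lagging (joint speed caps). The block is still held square. I'll continue the approach.

```bash
python3 -c "
from plan import *
delta([4,24,30])"
```

```text
t 8.6 shift cm [ 5.19 -5.88 -3.8 ] rot [ 0.039 -0.119  0.021] tcp [ 593.3 -128.2  142.3]
```

```bash
python3 -m handwheel '[{"xyz":[1,-1.5,0],"rot":[0.01,-0.03,0.005]},{"xyz":[2.3,-3,-0.3],"rot":[0.02,-0.06,0.01]},{"xyz":[3.6,-4.5,-1],"rot":[0.03,-0.09,0.015]},{"xyz":[4.7,-5.5,-2],"rot":[0.039,-0.119,0.021]},{"xyz":[5.2,-5.88,-3],"rot":[0.039,-0.119,0.021]},{"xyz":[5.2,-5.88,-3.8],"rot":[0.039,-0.119,0.021]},{"xyz":[5.2,-5.88,-3.8],"rot":[0.039,-0.119,0.021]},{"xyz":[5.2,-5.88,-3.8],"rot":[0.039,-0.119,0.021]},{"xyz":[5.2,-5.88,-3.8],"rot":[0.039,-0.119,0.021]}]'
python3 - <<'E'
from plan import *
st=observe(); where(); c=cam("wrist",st); im=read_camera("wrist"); np.savez("j.npz",im=im,K=c[0],R=c[1],o=c[2])
a=cv2.convertScaleAbs(im[140:340,100:320],alpha=1.6);cv2.imwrite("pics/j_wrist.png",cv2.resize(a,None,fx=3,fy=3,interpolation=cv2.INTER_CUBIC)[:,:,::-1])
for n,(a,b,cc,d) in dict(scene=(150,240,110,230),).items():
    im=read_camera(n); cv2.imwrite(f"pics/j_{n}.png",cv2.resize(im[a:b,cc:d],None,fx=6,fy=6,interpolation=cv2.INTER_CUBIC)[:,:,::-1])
E
```

```text
time: 9.5
position: [593.5, -126.8, 142.8]
eef_rot: [2.148, 1.619, 0.433]
force: [-0.5, 0.1, -1.4]
grip_width: 38.6
block in base [ 4.06 25.39 30.53] rot err [-0.     0.    -0.002] F base [-1.1 -0.1 -0.9] w 38.6 t 9.5
```

View pics/j_wrist.png

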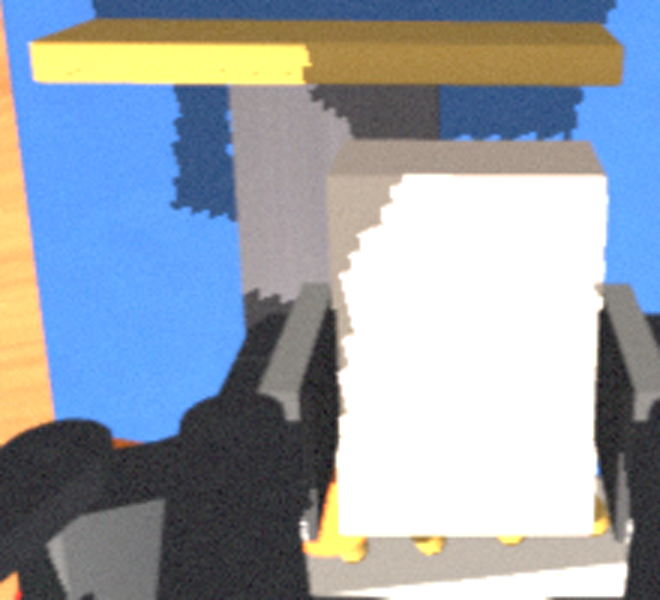

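View pics/j_scene.png

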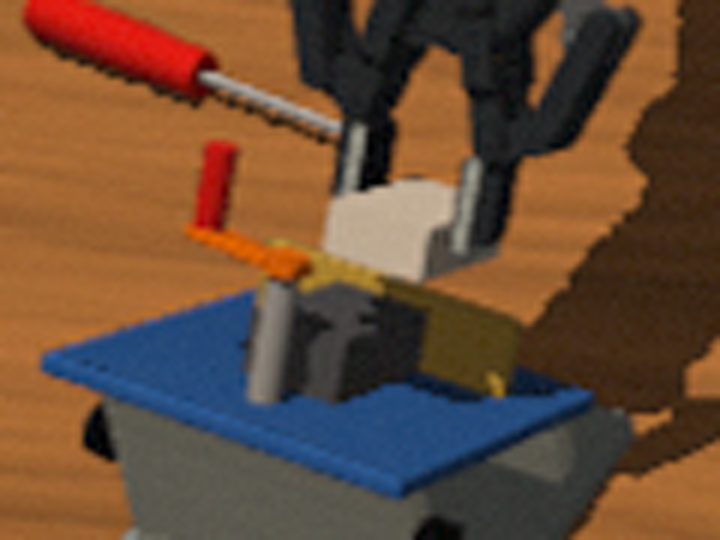

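Run:
```python
from plan import *; from held import *
f=lambda a:(np.array(a,float)+.5)/3-.5+[100,140]
uv=f([[350,142],[588,142],[328,176],[606,176],[340,535],[592,535]])
P=np.array([[-30,-20,0],[-30,20,0],[-30,-20,20],[-30,20,20],[30,-20,20],[30,20,20.]])
s=fit_held(uv,P); print("held",s.x.round(3),s.fun.round(2))
d=np.load("j.npz"); c=(d["K"],d["R"],d["o"])
fu=f([[32,42],[622,46],[33,82],[622,84]]); FP=np.array([[-39,-55,6],[-39,55,6],[-31,-55,6],[-31,55,6.]])
# left edge line points (y=-20,z=0), u at given rows; right edge y=+20
le=f([[231,90],[244,310]]); re=f([[438,90],[438,135]])
def res(p,zp=2):
    Rb,t=Tb([p[0],p[1],p[2],p[3]]); r=[(proj(c,FP@Rb.T+t)-fu).ravel()]
    for L,y in((le,-20),(re,20)):
        q=proj(c,np.array([[-30,y,0],[25 if y<0 else -10,y,0]])@Rb.T+t)
        dv=(q[1]-q[0])/np.linalg.norm(q[1]-q[0]); n=np.array([-dv[1],dv[0]]); r.append((L-q[0])@n)
    return np.r_[np.concatenate(r),p[3]/zp]
for zp in(.01,3):
    q=least_squares(res,[599,-154,-.28,0],kwargs=dict(zp=zp)); print("base",q.x.round(3),q.fun.round(2))
    where(base=q.x,off=np.array([0.4,-1.2,5.5])); where(base=q.x,off=s.x[:3])
```

```text
held [ 0.91  -1.298  8.042 -0.024  0.01   0.   ] [-1.04  0.08  0.47  0.36  0.21 -0.37 -0.06 -0.02  0.7  -0.28 -0.32  0.29
 -0.12  0.05  0.  ]
base [ 5.98911e+02 -1.54022e+02 -2.80000e-01 -1.00000e-03] [-2.79  0.41  2.66 -0.47 -1.24  1.52  1.91  1.29 -0.86 -0.07  0.14  0.23
 -0.07]
block in base [ 4.43 24.79 29.35] rot err [-0.001  0.    -0.002] F base [-0.5  0.2 -0.8] w 38.9 t 9.6
block in base [ 4.33 25.3  26.81] rot err [-0.001  0.    -0.002] F base [-0.5  0.2 -0.8] w 38.9 t 9.6
base [ 6.00722e+02 -1.55157e+02 -2.85000e-01 -2.97200e+00] [-0.7  -0.45  0.73 -0.62  0.73  0.39 -0.03  0.84 -0.11  0.33 -0.5  -0.46
 -0.99]
block in base [ 4.03 25.32 33.01] rot err [-0.001  0.    -0.002] F base [-0.5  0.2 -0.8] w 38.9 t 9.6
block in base [ 3.93 25.83 30.47] rot err [-0.001  0.    -0.002] F base [-0.5  0.2 -0.8] w 38.9 t 9.6
```

```bash
python3 -m handwheel '[{"xyz":[0.2,-0.3,-0.4],"rot":[0,0,0]},{"xyz":[0.4,-0.6,-0.9],"rot":[0,0,0]},{"xyz":[0.65,-0.8,-1.5],"rot":[0,0,0]},{"xyz":[0.85,-0.87,-1.94],"rot":[0,0,0]},{"xyz":[0.85,-0.87,-1.94],"rot":[0,0,0]},{"xyz":[0.85,-0.87,-1.94],"rot":[0,0,0]}]'
python3 -c "
from plan import *
where()"
python3 -m handwheel '[{"xyz":[0.048,-0.014,-0.087],"rot":[0,0,0]},{"xyz":[0.096,-0.028,-0.174],"rot":[0,0,0]},{"xyz":[0.096,-0.028,-0.174],"rot":[0,0,0]},{"xyz":[0.096,-0.028,-0.174],"rot":[0,0,0]}]'
python3 -c "
from plan import *
where()"
```

```text
time: 10.2
position: [601.9, -135.9, 123.1]
eef_rot: [2.149, 1.619, 0.433]
force: [-0.2, -0.7, -2.3]
grip_width: 38.8
block in base [ 3.39 18.93  8.16] rot err [ 0.     0.    -0.001] F base [-1.1 -0.8 -2. ] w 38.8 t 10.2
time: 10.6
position: [602.9, -136.1, 121.5]
eef_rot: [2.149, 1.618, 0.433]
force: [-0.3, 0.2, -2.6]
grip_width: 38.8
block in base [ 3.48 18.98  6.24] rot err [-0.     0.    -0.001] F base [-1.6  0.1 -2. ] w 38.8 t 10.6
```

```bash
python3 -m handwheel '[{"xyz":[0.048,-0.014,-0.087],"rot":[0,0,0]},{"xyz":[0.096,-0.028,-0.174],"rot":[0,0,0]},{"xyz":[0.096,-0.028,-0.174],"rot":[0,0,0]}]'
python3 -c "
from plan import *
where()"
python3 -m handwheel '[{"xyz":[0.048,-0.014,-0.087],"rot":[0,0,0]},{"xyz":[0.048,-0.014,-0.087],"rot":[0,0,0]},{"xyz":[0.048,-0.014,-0.087],"rot":[0,0,0]}]'
python3 -c "
from plan import *
where()"
python3 -m handwheel '[{"xyz":[0.048,-0.014,-0.087],"rot":[0,0,0]},{"xyz":[0.048,-0.014,-0.087],"rot":[0,0,0]},{"xyz":[0.048,-0.014,-0.087],"rot":[0,0,0]}]'
python3 - <<'E'
from plan import *
where(); im=read_camera("wrist")
a=cv2.convertScaleAbs(im[140:340,100:320],alpha=1.6);cv2.imwrite("pics/k_wrist.png",cv2.resize(a,None,fx=3,fy=3,interpolation=cv2.INTER_CUBIC)[:,:,::-1])
im=read_camera("scene"); cv2.imwrite("pics/k_scene.png",cv2.resize(im[150:240,110:230],None,fx=6,fy=6,interpolation=cv2.INTER_CUBIC)[:,:,::-1])
E
```

```text
time: 10.9
position: [603.9, -136.4, 119.6]
eef_rot: [2.149, 1.619, 0.433]
force: [-1.1, -0.1, -1.8]
grip_width: 38.5
block in base [ 3.45 18.97  4.11] rot err [-0.     0.    -0.001] F base [-1.8 -0.4 -1. ] w 38.5 t 10.9
time: 11.2
position: [604.4, -136.6, 118.7]
eef_rot: [2.149, 1.619, 0.433]
force: [0.1, -0.8, -0.8]
grip_width: 38.6
block in base [ 3.42 18.99  3.06] rot err [-0.     0.    -0.001] F base [-0.1 -0.7 -0.9] w 38.6 t 11.2
time: 11.5
position: [604.8, -136.7, 117.8]
eef_rot: [2.149, 1.619, 0.433]
force: [0.2, 0.1, -1.6]
grip_width: 38.6
block in base [ 3.35 18.98  2.01] rot err [ 0.     0.    -0.001] F base [-0.7  0.2 -1.5] w 38.6 t 11.5
```

View pics/k_wrist.png

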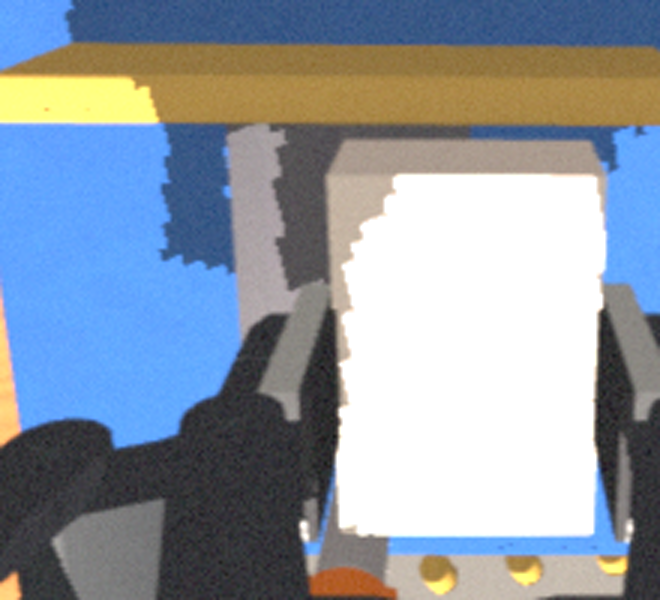

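View pics/k_scene.png

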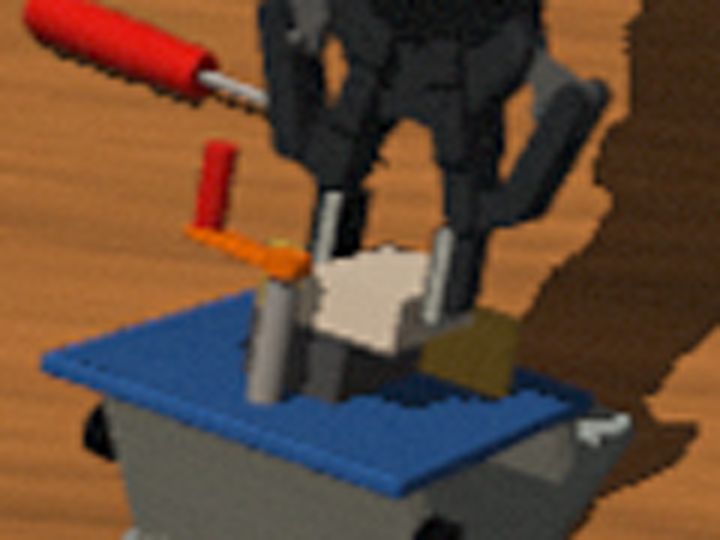

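```bash
for i in 1; do python3 -m handwheel '[{"xyz":[0.048,-0.014,-0.087],"rot":[0,0,0]},{"xyz":[0.048,-0.014,-0.087],"rot":[0,0,0]},{"xyz":[0.048,-0.014,-0.087],"rot":[0,0,0]}]'; done
python3 -c "
from plan import *
where()"
python3 -m handwheel '[{"xyz":[0.048,-0.014,-0.087],"rot":[0,0,0]},{"xyz":[0.048,-0.014,-0.087],"rot":[0,0,0]},{"xyz":[0.048,-0.014,-0.087],"rot":[0,0,0]}]'
python3 -c "
from plan import *
where()"
```

```text
time: 11.9
position: [605.3, -136.9, 116.9]
eef_rot: [2.149, 1.619, 0.433]
force: [0.2, 0.2, -1.0]
grip_width: 38.8
block in base [ 3.35 18.96  1.04] rot err [ 0.     0.    -0.001] F base [-0.4  0.2 -1. ] w 38.8 t 11.9
time: 12.2
position: [605.6, -136.9, 116.5]
eef_rot: [2.148, 1.619, 0.433]
force: [-4.5, 1.7, 5.7]
grip_width: 38.7
block in base [ 3.4  18.95  0.51] rot err [-0.     0.    -0.002] F base [-1.3  0.4  7.3] w 38.7 t 12.2
```

```bash
python3 -m handwheel '[{"xyz":[0.01,0,-0.02],"rot":[0,0,0]},{"xyz":[0.01,0,-0.02],"rot":[0,0,0]},{"xyz":[0.01,0,-0.02],"rot":[0,0,0]},{"xyz":[0.01,0,-0.02],"rot":[0,0,0]}]'
python3 - <<'E'
from plan import *
where(); im=read_camera("wrist")
a=cv2.convertScaleAbs(im[140:340,100:320],alpha=1.6);cv2.imwrite("pics/l_wrist.png",cv2.resize(a,None,fx=3,fy=3,interpolation=cv2.INTER_CUBIC)[:,:,::-1])
im=read_camera("scene"); cv2.imwrite("pics/l_scene.png",cv2.resize(im[150:240,110:230],None,fx=6,fy=6,interpolation=cv2.INTER_CUBIC)[:,:,::-1])
E
```

```text
time: 12.6
position: [605.6, -136.9, 116.5]
eef_rot: [2.148, 1.619, 0.433]
force: [-3.5, 1.3, 5.4]
grip_width: 38.7
block in base [ 3.37 18.98  0.49] rot err [-0.001  0.    -0.002] F base [-0.5  0.3  6.5] w 38.7 t 12.6
```

View pics/l_wrist.png

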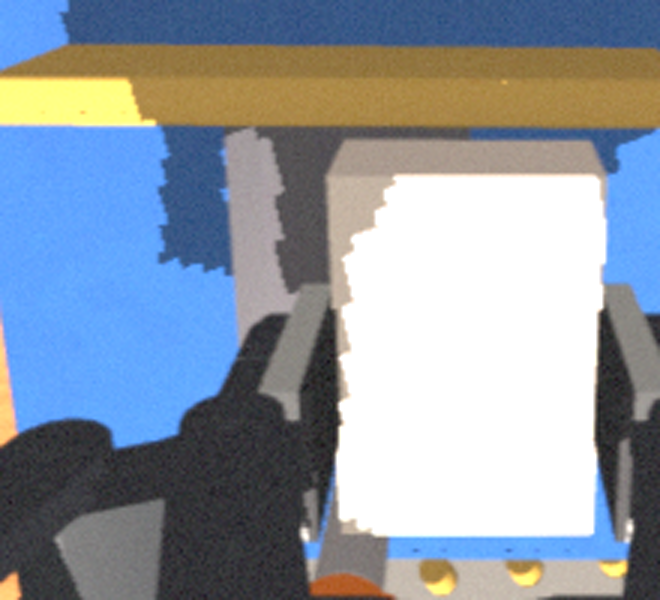

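View pics/l_scene.png

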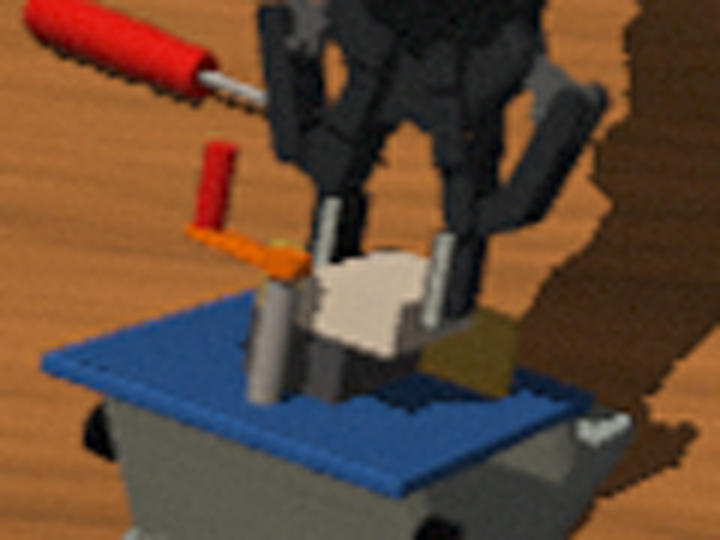

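Laid with ~20 mm overlap offset, square, with ~7 N contact. Now I'll slide towards −y and gently down the slope.

```bash
python3 -m handwheel '[{"xyz":[-0.04,-0.10,-0.045],"rot":[0,0,0]},{"xyz":[-0.09,-0.23,-0.055],"rot":[0,0,0]},{"xyz":[-0.15,-0.37,-0.065],"rot":[0,0,0]},{"xyz":[-0.21,-0.51,-0.075],"rot":[0,0,0]},{"xyz":[-0.27,-0.65,-0.085],"rot":[0,0,0]},{"xyz":[-0.33,-0.8,-0.1],"rot":[0,0,0]},{"xyz":[-0.385,-0.93,-0.11],"rot":[0,0,0]},{"xyz":[-0.385,-0.93,-0.11],"rot":[0,0,0]}]'
python3 - <<'E'
from plan import *
where(); im=read_camera("wrist")
a=cv2.convertScaleAbs(im[140:340,100:320],alpha=1.6);cv2.imwrite("pics/m_wrist.png",cv2.resize(a,None,fx=3,fy=3,interpolation=cv2.INTER_CUBIC)[:,:,::-1])
E
```

```text
time: 13.5
position: [602.4, -144.0, 115.9]
eef_rot: [2.146, 1.623, 0.437]
force: [-3.0, 6.4, 6.5]
grip_width: 38.9
block in base [ 2.16 11.3   0.57] rot err [-0.001  0.004 -0.004] F base [-0.8  5.4  7.9] w 38.9 t 13.5
```

View pics/m_wrist.png

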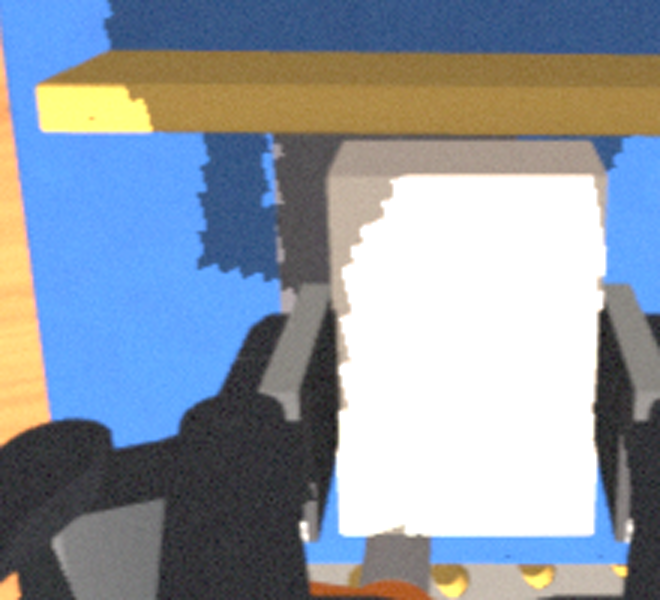

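```bash
python3 -m handwheel '[{"xyz":[-0.06,-0.14,-0.05],"rot":[0,0,0]},{"xyz":[-0.13,-0.29,-0.065],"rot":[0,0,0]},{"xyz":[-0.2,-0.45,-0.08],"rot":[0,0,0]},{"xyz":[-0.27,-0.61,-0.095],"rot":[0,0,0]},{"xyz":[-0.34,-0.77,-0.11],"rot":[0,0,0]},{"xyz":[-0.41,-0.93,-0.125],"rot":[0,0,0]},{"xyz":[-0.475,-1.08,-0.135],"rot":[0,0,0]},{"xyz":[-0.475,-1.08,-0.135],"rot":[0,0,0]}]'
python3 - <<'E'
from plan import *
where(); im=read_camera("wrist")
a=cv2.convertScaleAbs(im[140:340,100:320],alpha=1.6);cv2.imwrite("pics/n_wrist.png",cv2.resize(a,None,fx=3,fy=3,interpolation=cv2.INTER_CUBIC)[:,:,::-1])
E
```

```text
time: 14.35
position: [598.3, -152.6, 115.1]
eef_rot: [2.144, 1.627, 0.441]
force: [-3.0, 6.9, 8.7]
grip_width: 38.5
block in base [0.39 1.87 0.64] rot err [-0.001  0.007 -0.007] F base [0.2 5.8 9.9] w 38.5 t 14.35
```

View pics/n_wrist.png

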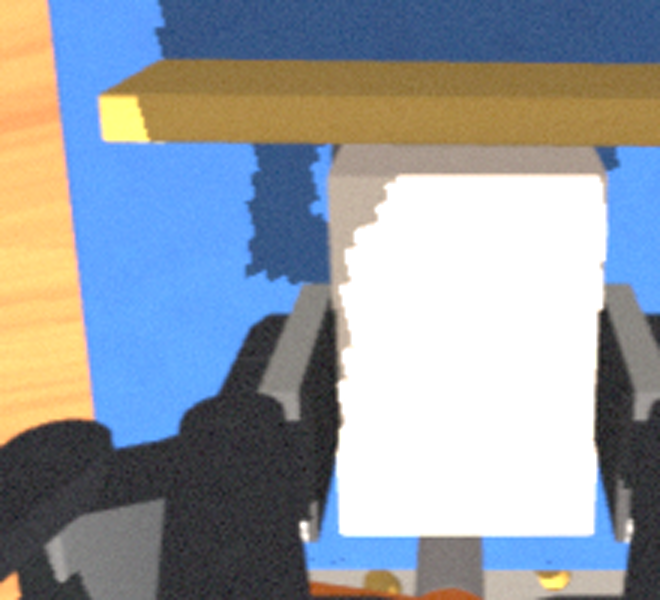

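```bash
python3 -m handwheel '[{"xyz":[-0.025,-0.12,-0.026],"rot":[0,0,0]},{"xyz":[-0.06,-0.24,-0.026],"rot":[0,0,0]},{"xyz":[-0.09,-0.35,-0.026],"rot":[0,0,0]},{"xyz":[-0.112,-0.436,-0.026],"rot":[0,0,0]},{"xyz":[-0.112,-0.436,-0.026],"rot":[0,0,0]}]'
python3 - <<'E'
from plan import *
where(); im=read_camera("wrist")
a=cv2.convertScaleAbs(im[140:340,100:320],alpha=1.6);cv2.imwrite("pics/o_wrist.png",cv2.resize(a,None,fx=3,fy=3,interpolation=cv2.INTER_CUBIC)[:,:,::-1])
im=read_camera("scene"); cv2.imwrite("pics/o_scene.png",cv2.resize(im[150:240,110:230],None,fx=6,fy=6,interpolation=cv2.INTER_CUBIC)[:,:,::-1])
E
```

```text
time: 14.9
position: [597.5, -155.0, 115.1]
eef_rot: [2.142, 1.631, 0.443]
force: [-3.1, 5.7, 5.8]
grip_width: 38.4
block in base [ 0.27 -0.56  0.72] rot err [-0.001  0.01  -0.009] F base [-1.1  4.6  7.3] w 38.4 t 14.9
```

View pics/o_wrist.png

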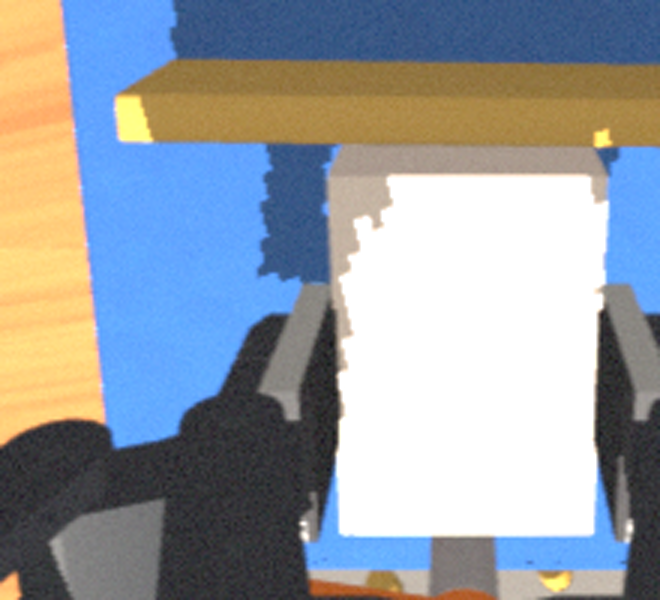

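View pics/o_scene.png

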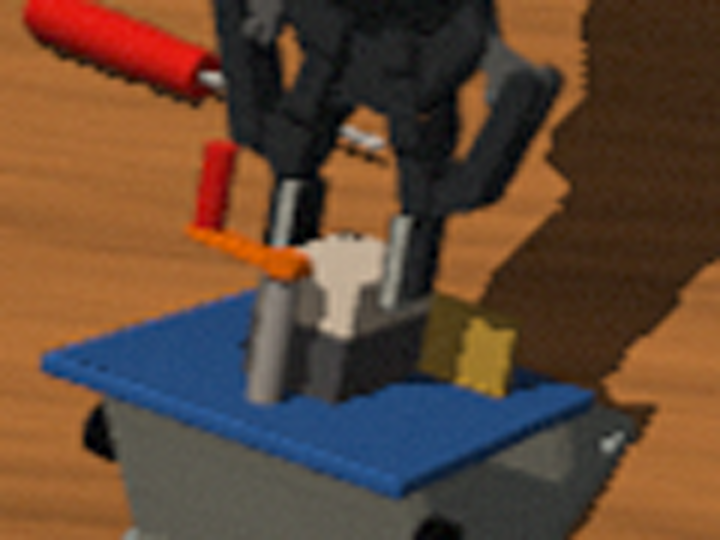

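Run:
```python
from h import *
im=read_camera("scene"); a=cv2.convertScaleAbs(im[183:220,148:190],alpha=1.8); cv2.imwrite("pics/p_scene.png",cv2.resize(a,None,fx=15,fy=15,interpolation=cv2.INTER_CUBIC)[:,:,::-1])
```

```text
(no output)
```

View pics/p_scene.png

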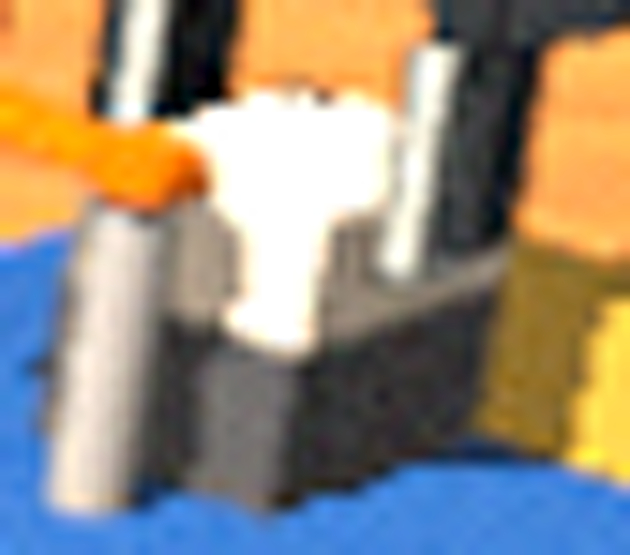

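Block looks flush: the wrist view shows the post centre at 463 against block centre 467, about 0.8 mm off. I'll relax the side load, then release.

```bash
python3 -m handwheel '[{"xyz":[0.01,-0.01,-0.02],"rot":[0,0,0]},{"xyz":[0.01,-0.01,-0.02],"rot":[0,0,0]},{"xyz":[0.01,-0.01,-0.02],"rot":[0,0,0]}]'
python3 -c "
from plan import *
where()"
```

```text
time: 15.35
position: [597.5, -154.9, 115.2]
eef_rot: [2.142, 1.631, 0.444]
force: [-4.1, 1.9, 6.2]
grip_width: 38.7
block in base [ 0.32 -0.5   0.73] rot err [-0.001  0.011 -0.009] F base [-0.8  0.7  7.6] w 38.7 t 15.35
```

```bash
python3 -m handwheel '[{"xyz":[0,0,0],"rot":[0,0,0]},{"xyz":[0,0,0],"rot":[0,0,0]},{"xyz":[0,0,0],"rot":[0,0,0]},{"xyz":[0,0,0],"rot":[0,0,0]}]' 0.35 20
python3 - <<'E'
from plan import *
where(); im=read_camera("wrist")
a=cv2.convertScaleAbs(im[140:340,100:320],alpha=1.6);cv2.imwrite("pics/q_wrist.png",cv2.resize(a,None,fx=3,fy=3,interpolation=cv2.INTER_CUBIC)[:,:,::-1])
im=read_camera("scene"); a=cv2.convertScaleAbs(im[183:220,148:190],alpha=1.8); cv2.imwrite("pics/q_scene.png",cv2.resize(a,None,fx=15,fy=15,interpolation=cv2.INTER_CUBIC)[:,:,::-1])
E
```

```text
time: 15.75
position: [597.7, -155.0, 115.1]
eef_rot: [2.142, 1.631, 0.444]
force: [0.2, -1.0, -0.5]
grip_width: 55.6
block in base [ 0.45 -0.56  0.61] rot err [-0.002  0.01  -0.009] F base [ 0.1 -0.9 -0.7] w 55.6 t 15.75
```

View pics/q_wrist.png

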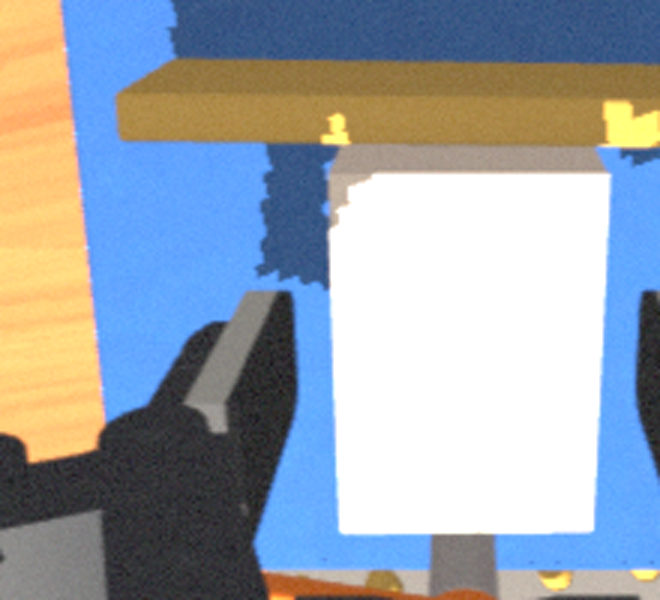

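View pics/q_scene.png

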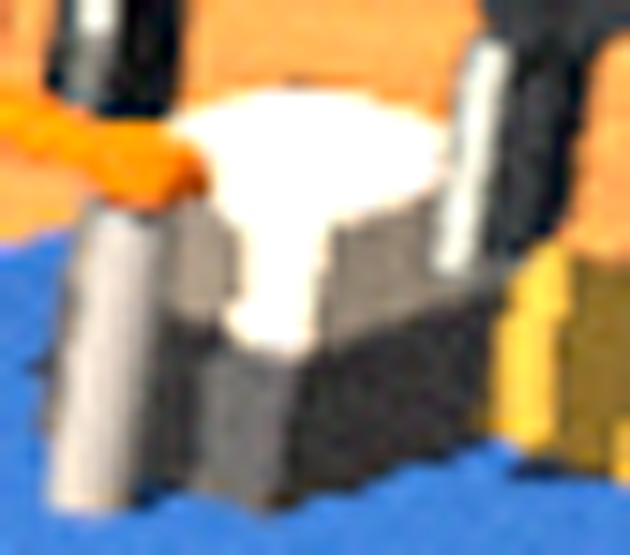

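Released; the block stayed. I'll withdraw along the face normal and look.

```bash
python3 -m handwheel '[{"xyz":[-0.24,0.07,0.44],"rot":[0,0,0]},{"xyz":[-0.7,0.2,1.3],"rot":[0,0,0]},{"xyz":[-1.4,0.4,2.6],"rot":[0,0,0]},{"xyz":[-2.4,0.7,4.35],"rot":[0,0,0]},{"xyz":[-3.6,1.05,6.5],"rot":[0,0,0]},{"xyz":[-4.8,1.4,8.7],"rot":[0,0,0]},{"xyz":[-5.3,1.54,9.6],"rot":[0,0,0]},{"xyz":[-5.3,1.54,9.6],"rot":[0,0,0]},{"xyz":[-5.3,1.54,9.6],"rot":[0,0,0]}]'
python3 - <<'E'
from plan import *
where(); st=observe(); c=cam("wrist",st); im=read_camera("wrist"); cv2.imwrite("pics/r_wrist.png",im[:,:,::-1]); np.savez("r.npz",im=im,K=c[0],R=c[1],o=c[2])
a=cv2.convertScaleAbs(im[180:340,165:345],alpha=1.5);cv2.imwrite("pics/r_crop.png",cv2.resize(a,None,fx=3.75,fy=3.75,interpolation=cv2.INTER_CUBIC)[:,:,::-1])
E
```

```text
time: 16.75
position: [544.7, -139.2, 211.7]
eef_rot: [2.141, 1.631, 0.445]
force: [0.5, 0.4, -0.8]
grip_width: 55.4
block in base [ 9.1000e-01 -7.0000e-02  1.1188e+02] rot err [-0.003  0.011 -0.009] F base [-0.1  0.5 -0.9] w 55.4 t 16.75
```

View pics/r_wrist.png

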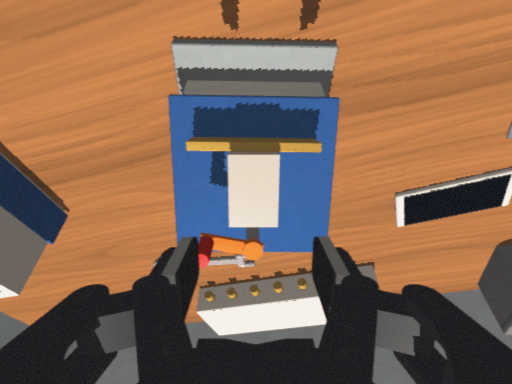

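View pics/r_crop.png

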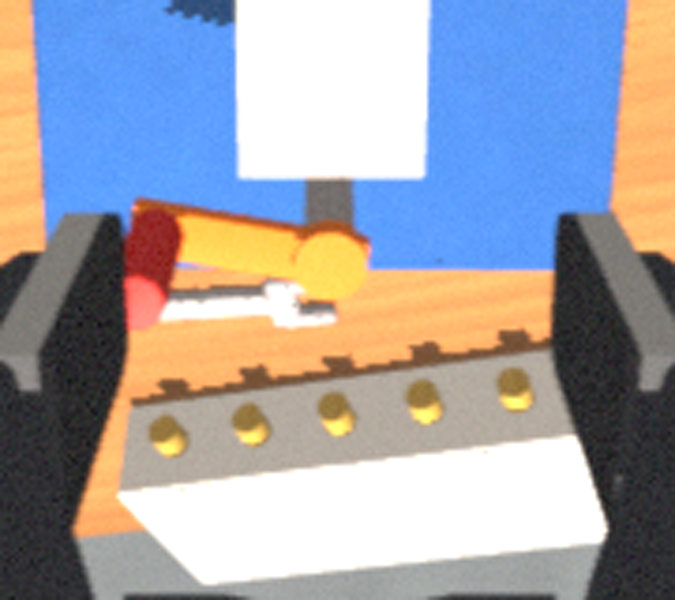

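Run:
```python
import numpy as np,cv2
im=np.load("r.npz")["im"]
a=cv2.convertScaleAbs(im[135:265,175:335],alpha=1.1);cv2.imwrite("pics/s.png",cv2.resize(a,None,fx=4.5,fy=4.5,interpolation=cv2.INTER_CUBIC)[:,:,::-1])
```

```text
(no output)
```

View pics/s.png

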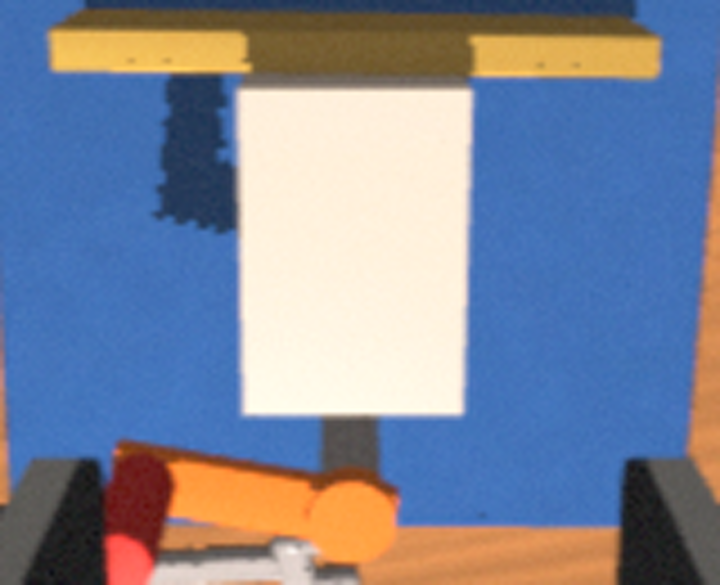

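Run:
```python
from plan import *
d=np.load("r.npz"); c=(d["K"],d["R"],d["o"])
f=lambda a:(np.array(a,float)+.5)/4.5-.5+[175,135]
fu=f([[50,30],[658,36],[50,71],[660,77]]); FP=np.array([[-39,-55,6],[-39,55,6],[-31,-55,6],[-31,55,6.]])
bu=f([[237,88],[473,88],[243,415],[464,415]]); BP=np.array([[-30,-20,20],[-30,20,20],[30,-20,20],[30,20,20.]])
pu=np.array([[253.3,249.9],[203.5,260.4]])
def mod(p):
    Rb,t=Tb(p[:4]); k=p[4]; bl=BP@R.from_euler('z',p[7]).as_matrix().T+[p[5],p[6],0]
    P=np.vstack([FP,bl,[[46,0,27.5],[46-38*np.cos(k),-38*np.sin(k),58.5]]]); return proj(c,P@Rb.T+t)
U=np.vstack([fu,bu,pu])
for zp in (.01,3):
    s=least_squares(lambda p:np.r_[(mod(p)-U).ravel(),p[3]/zp],[599,-154,-.28,0,1.38,0,0,0]); print(s.x.round(3)); print(s.fun[:-1].reshape(-1,2).round(1).tolist())
    Rb,t=Tb(s.x[:4]); k=s.x[4]; print("pin world",(Rb@[46-38*np.cos(k),-38*np.sin(k),58.5]+t).round(1),"TCP at z36",(Rb@[46-38*np.cos(k),-38*np.sin(k),36]+t).round(1))
```

```text
[ 5.98894e+02 -1.53923e+02 -2.75000e-01 -0.00000e+00  1.34100e+00
 -1.54700e+00 -4.72000e-01  1.00000e-03]
[[-0.9, 0.2], [2.1, -0.6], [-0.3, 1.1], [1.0, 0.3], [-0.1, -0.4], [0.0, -0.2], [0.0, 0.3], [0.0, 0.4], [0.4, 1.1], [-2.1, -0.5]]
pin world [ 591.8 -190.4  179.3] TCP at z36 [ 602.6 -193.4  159.9]
[ 6.00730e+02 -1.54493e+02 -2.76000e-01 -2.52300e+00  1.37900e+00
 -1.10600e+00 -4.15000e-01  1.00000e-03]
[[-0.1, 0.1], [1.2, -0.5], [0.5, 1.0], [0.1, 0.2], [0.2, 0.0], [-0.3, 0.2], [0.3, -0.2], [-0.3, -0.1], [0.3, -0.3], [-1.8, -0.3]]
pin world [ 594.7 -191.6  177.5] TCP at z36 [ 605.6 -194.6  158. ]
```

The block sits at x≈−1.1, y≈−0.4 mm, square to 0.001 rad: flush. The pin is at about (593,−190,178). I'll move above it, then lower.

```bash
python3 -m handwheel '[{"xyz":[0.5,-0.7,0],"rot":[0,0,0]},{"xyz":[1.5,-2,-0.3],"rot":[0,0,0]},{"xyz":[2.7,-3.5,-0.8],"rot":[0,0,0]},{"xyz":[3.5,-4.5,-1.2],"rot":[0,0,0]},{"xyz":[3.8,-4.83,-1.44],"rot":[0,0,0]},{"xyz":[3.8,-4.83,-1.44],"rot":[0,0,0]},{"xyz":[3.8,-4.83,-1.44],"rot":[0,0,0]}]'
python3 - <<'E'
from plan import *
where(); st=observe(); im=read_camera("wrist"); cv2.imwrite("pics/t_wrist.png",im[:,:,::-1])
im=read_camera("scene"); cv2.imwrite("pics/t_scene.png",cv2.resize(im[130:240,90:230],None,fx=5,fy=5,interpolation=cv2.INTER_CUBIC)[:,:,::-1])
E
```

```text
time: 17.5
position: [582.2, -187.3, 196.3]
eef_rot: [2.143, 1.632, 0.444]
force: [0.5, 0.0, 0.4]
grip_width: 55.5
block in base [ 35.9  -35.82  73.85] rot err [-0.001  0.011 -0.009] F base [0.6 0.2 0.1] w 55.5 t 17.5
```

View pics/t_wrist.png

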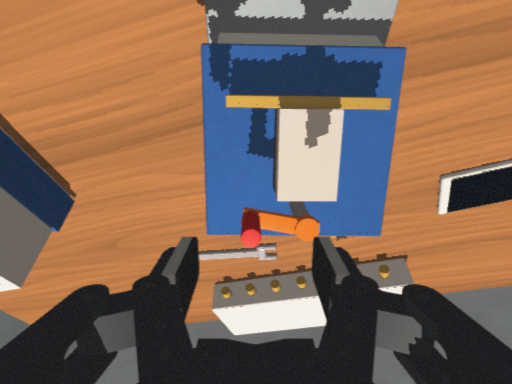

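View pics/t_scene.png

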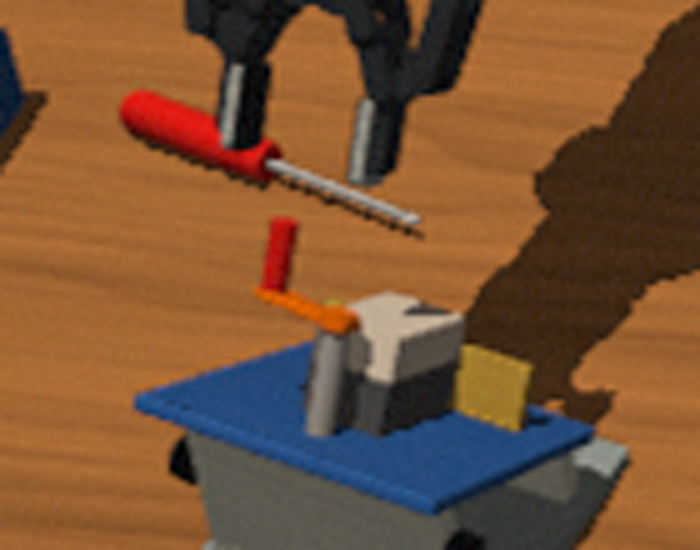

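Run:
```python
from plan import *
H=camera_info("wrist")["hand_eye"];c=(camera_info("wrist")["camera_matrix"],H[:3,:3],H[:3,3])
for z in(15,20,25): print(z,back(c,[[251,239]],z).round(1), proj(c,[[0,0,z]]).round(0))
```

```text
15 [[-1.6 -0.6 15. ]] [[254. 240.]]
20 [[-1.6  1.7 20. ]] [[254. 236.]]
25 [[-1.7  4.  25. ]] [[254. 233.]]
```

```bash
python3 -m handwheel '[{"xyz":[0.3,-0.23,-0.35],"rot":[0,0,0]},{"xyz":[0.8,-0.4,-1.2],"rot":[0,0,0]},{"xyz":[1.3,-0.55,-2.1],"rot":[0,0,0]},{"xyz":[1.8,-0.68,-3],"rot":[0,0,0]},{"xyz":[2.1,-0.77,-3.58],"rot":[0,0,0]},{"xyz":[2.1,-0.77,-3.58],"rot":[0,0,0]},{"xyz":[2.1,-0.77,-3.58],"rot":[0,0,0]}]'
python3 - <<'E'
from plan import *
where(); st=observe(); im=read_camera("wrist"); cv2.imwrite("pics/u_wrist.png",im[:,:,::-1])
im=read_camera("scene"); cv2.imwrite("pics/u_scene.png",cv2.resize(im[130:240,90:230],None,fx=5,fy=5,interpolation=cv2.INTER_CUBIC)[:,:,::-1])
E
```

```text
time: 18.3
position: [603.2, -194.7, 160.8]
eef_rot: [2.142, 1.633, 0.444]
force: [-0.6, -0.5, 0.6]
grip_width: 55.4
block in base [ 37.38 -37.12  31.98] rot err [-0.001  0.011 -0.01 ] F base [-0.  -0.7  0.7] w 55.4 t 18.3
```

View pics/u_wrist.png

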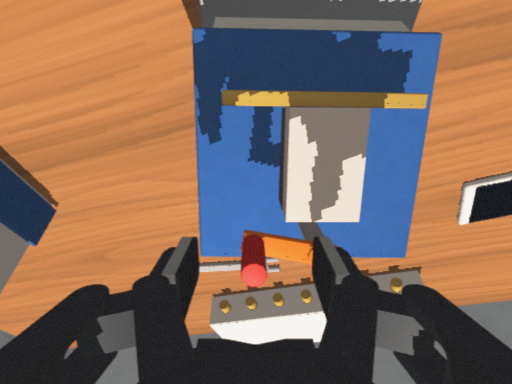

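View pics/u_scene.png

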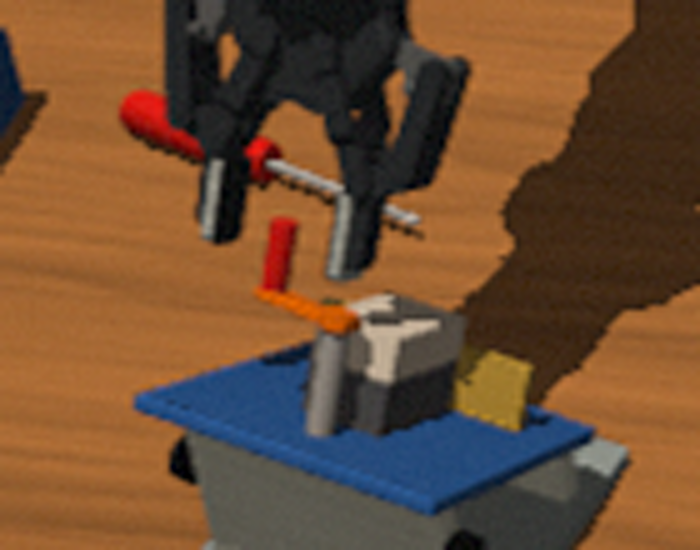

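```bash
python3 - <<'E'
from plan import *
H=camera_info("wrist")["hand_eye"];c=(camera_info("wrist")["camera_matrix"],H[:3,:3],H[:3,3])
for z in(-24,-21,-18): print(z,back(c,[[254.5,275]],z).round(1))
E
python3 -m handwheel '[{"xyz":[0,0,0],"rot":[0,0,0]},{"xyz":[0,0,0],"rot":[0,0,0]},{"xyz":[0,0,0],"rot":[0,0,0]},{"xyz":[0,0,0],"rot":[0,0,0]},{"xyz":[0,0,0],"rot":[0,0,0]},{"xyz":[0,0,0],"rot":[0,0,0]},{"xyz":[0,0,0],"rot":[0,0,0]}]' 1 30
python3 - <<'E'
from plan import *
where(); st=observe(); im=read_camera("wrist"); cv2.imwrite("pics/v_wrist.png",im[:,:,::-1])
E
```

```text
-24 [[  0.4  -1.9 -24. ]]
-21 [[  0.4  -0.1 -21. ]]
-18 [[  0.4   1.7 -18. ]]
time: 19.1
position: [603.1, -195.5, 161.4]
eef_rot: [2.141, 1.631, 0.443]
force: [-4.4, -3.5, 5.2]
grip_width: 10.8
block in base [ 37.83 -37.95  32.53] rot err [-0.002  0.01  -0.009] F base [-0.2 -4.6  6.2] w 10.8 t 19.1
```

View pics/v_wrist.png

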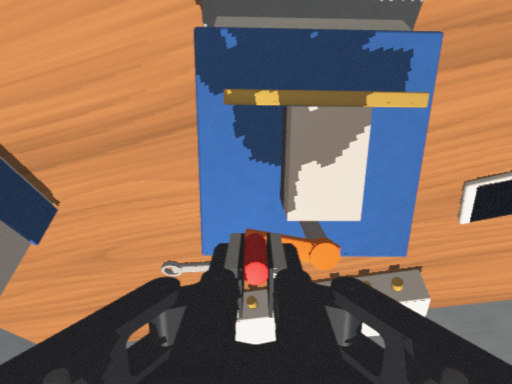

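The pin is gripped at (256,265). Swinging along the arc, first half.

```bash
python3 -m handwheel '[{"xyz":[-0.227,0.137,-0.148],"rot":[0,0,0]},{"xyz":[-0.495,0.339,-0.329],"rot":[0,0,0]},{"xyz":[-0.74,0.57,-0.502],"rot":[0,0,0]},{"xyz":[-0.963,0.83,-0.667],"rot":[0,0,0]},{"xyz":[-1.16,1.116,-0.821],"rot":[0,0,0]},{"xyz":[-1.329,1.424,-0.964],"rot":[0,0,0]},{"xyz":[-1.468,1.753,-1.093],"rot":[0,0,0]},{"xyz":[-1.577,2.099,-1.208],"rot":[0,0,0]},{"xyz":[-1.577,2.099,-1.208],"rot":[0,0,0]}]'
python3 - <<'E'
from plan import *
where(); st=observe(); im=read_camera("wrist"); cv2.imwrite("pics/w_wrist.png",im[:,:,::-1])
p=st["position"]; print("moved base", (Tb([0,0,-.278])[0].T@(p-np.array([603.1,-195.5,161.4]))).round(1))
E
```

```text
time: 20.05
position: [584.1, -175.0, 147.6]
eef_rot: [2.146, 1.63, 0.439]
force: [-8.8, -6.6, 1.9]
grip_width: 10.6
block in base [ 10.22 -23.52  32.52] rot err [ 0.003  0.008 -0.007] F base [-4.8 -8.8  4.9] w 10.6 t 20.05
moved base [-27.6  14.5   0. ]
```

View pics/w_wrist.png

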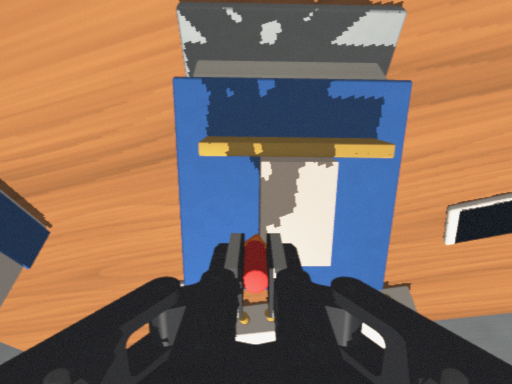

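```bash
python3 -m handwheel '[{"xyz":[0.02,0.38,-0.05],"rot":[0,0,0]},{"xyz":[0.04,0.77,-0.1],"rot":[0,0,0]},{"xyz":[0.1,1.14,-0.13],"rot":[0,0,0]},{"xyz":[0.16,1.51,-0.15],"rot":[0,0,0]},{"xyz":[0.27,1.9,-0.15],"rot":[0,0,0]},{"xyz":[0.38,2.28,-0.15],"rot":[0,0,0]},{"xyz":[0.4,2.38,-0.15],"rot":[0,0,0]},{"xyz":[0.4,2.38,-0.15],"rot":[0,0,0]}]'
python3 - <<'E'
from plan import *
where(); st=observe(); im=read_camera("wrist"); cv2.imwrite("pics/x_wrist.png",im[:,:,::-1])
p=st["position"]; print("moved base", (Tb([0,0,-.278])[0].T@(p-np.array([603.1,-195.5,161.4]))).round(1))
im=read_camera("scene"); cv2.imwrite("pics/x_scene.png",cv2.resize(im[130:240,90:230],None,fx=5,fy=5,interpolation=cv2.INTER_CUBIC)[:,:,::-1])
E
```

```text
time: 20.9
position: [585.0, -150.9, 144.2]
eef_rot: [2.15, 1.633, 0.435]
force: [-7.3, -3.8, -0.9]
grip_width: 10.7
block in base [ 3.43 -0.08 32.5 ] rot err [ 0.008  0.008 -0.007] F base [-5.6 -5.7  2.2] w 10.7 t 20.9
moved base [-34.3  38.   -0. ]
```

View pics/x_wrist.png

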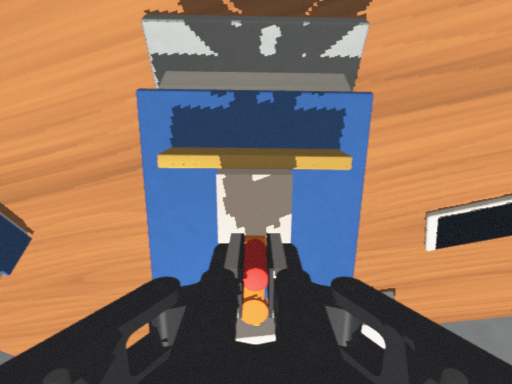

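View pics/x_scene.png

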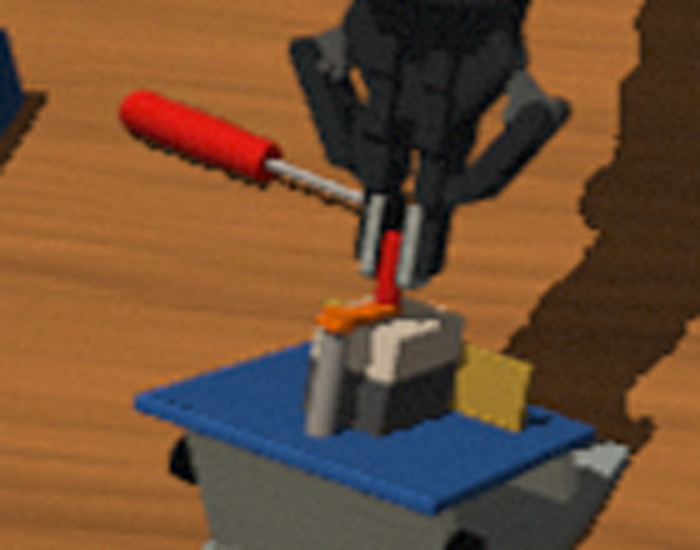

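```bash
python3 -m handwheel '[{"xyz":[0.05,0.15,0],"rot":[0,0,0]},{"xyz":[0.1,0.3,0],"rot":[0,0,0]},{"xyz":[0.1,0.3,0],"rot":[0,0,0]},{"xyz":[0.1,0.3,0],"rot":[0,0,0]}]'
python3 - <<'E'
from plan import *
where(); st=observe()
p=st["position"]; print("moved base", (Tb([0,0,-.278])[0].T@(p-np.array([603.1,-195.5,161.4]))).round(1))
E
```

```text
time: 21.4
position: [585.0, -150.6, 144.0]
eef_rot: [2.152, 1.628, 0.43]
force: [-3.4, -9.8, 4.2]
grip_width: 10.7
block in base [ 3.23  0.08 32.35] rot err [ 0.008  0.003 -0.005] F base [  1.7 -10.4   3.9] w 10.7 t 21.4
moved base [-34.5  38.2  -0.2]
```

At the stop (10 N reaction, no more motion). I'll relax, let go, and withdraw.

```bash
python3 -m handwheel '[{"xyz":[0,0,0],"rot":[0,0,0]},{"xyz":[0,0,0],"rot":[0,0,0]}]'
python3 -m handwheel '[{"xyz":[0,0,0],"rot":[0,0,0]},{"xyz":[0,0,0],"rot":[0,0,0]},{"xyz":[0,0,0],"rot":[0,0,0]},{"xyz":[0,0,0],"rot":[0,0,0]},{"xyz":[0,0,0],"rot":[0,0,0]}]' 0.5
python3 -m handwheel '[{"xyz":[-0.24,0.07,0.44],"rot":[0,0,0]},{"xyz":[-0.7,0.2,1.3],"rot":[0,0,0]},{"xyz":[-1.6,0.45,2.9],"rot":[0,0,0]},{"xyz":[-2.6,0.74,4.7],"rot":[0,0,0]},{"xyz":[-4,1.13,7.2],"rot":[0,0,0]},{"xyz":[-4.8,1.36,8.7],"rot":[0,0,0]},{"xyz":[-4.8,1.36,8.7],"rot":[0,0,0]},{"xyz":[-4.8,1.36,8.7],"rot":[0,0,0]}]'
python3 - <<'E'
from plan import *
where(); st=observe(); c=cam("wrist",st); im=read_camera("wrist"); np.savez("y.npz",im=im,K=c[0],R=c[1],o=c[2]); cv2.imwrite("pics/y_wrist.png",im[:,:,::-1])
a=im[135:265,175:335];cv2.imwrite("pics/y_crop.png",cv2.resize(a,None,fx=4.5,fy=4.5,interpolation=cv2.INTER_CUBIC)[:,:,::-1])
im=read_camera("scene"); cv2.imwrite("pics/y_scene.png",cv2.resize(im[150:240,110:230],None,fx=6,fy=6,interpolation=cv2.INTER_CUBIC)[:,:,::-1])
E
```

```text
time: 21.6
position: [584.8, -151.0, 144.0]
eef_rot: [2.152, 1.627, 0.43]
force: [-0.5, -5.1, 4.0]
grip_width: 10.6
time: 22.1
position: [584.8, -150.5, 143.8]
eef_rot: [2.151, 1.628, 0.43]
force: [-1.5, -0.8, -0.2]
grip_width: 42.6
time: 22.9
position: [537.1, -135.9, 231.8]
eef_rot: [2.15, 1.629, 0.433]
force: [-0.7, -0.0, -0.1]
grip_width: 42.6
block in base [  3.76   0.99 133.37] rot err [ 0.006  0.006 -0.006] F base [-0.7 -0.2  0.3] w 42.6 t 22.9
```

View pics/y_wrist.png

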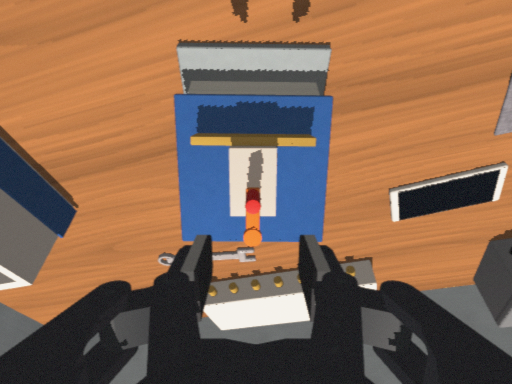

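View pics/y_crop.png

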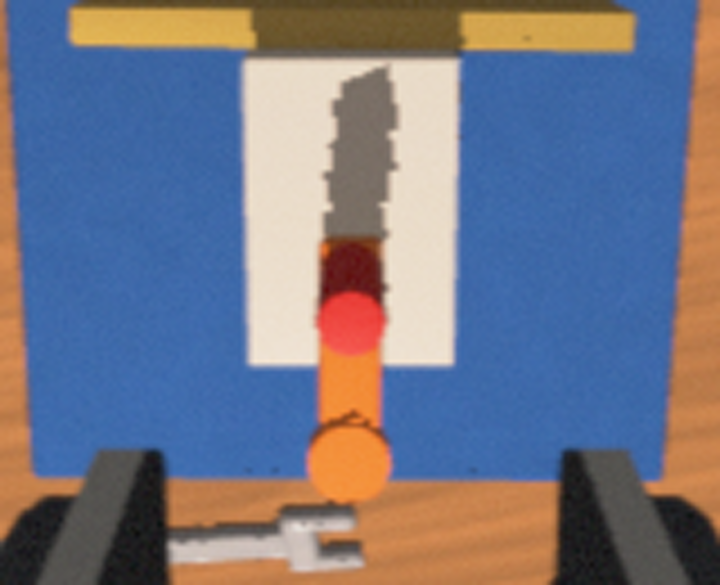

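View pics/y_scene.png

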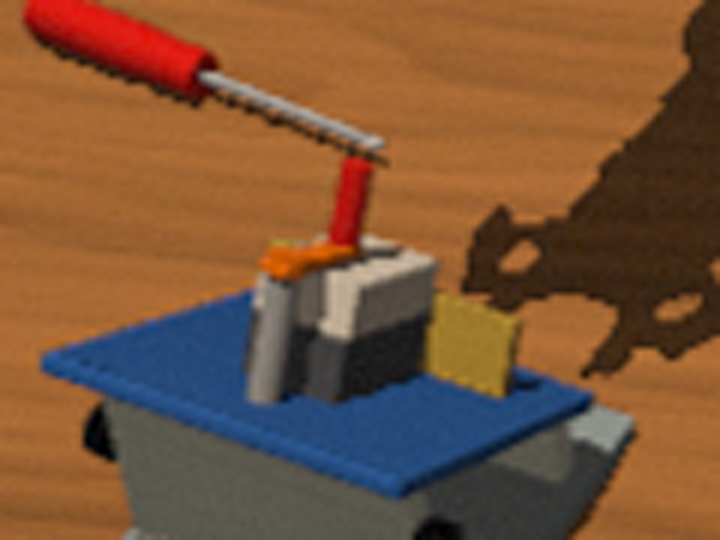

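Run:
```python
from plan import *
d=np.load("y.npz"); c=(d["K"],d["R"],d["o"])
f=lambda a:(np.array(a,float)+.5)/4.5-.5+[175,135]
U=f([[70,8],[636,13],[71,45],[634,50],[243,58],[461,58],[248,365],[455,365],[349,460],[351,322]])
FP=np.array([[-39,-55,6],[-39,55,6],[-31,-55,6],[-31,55,6.]]);BP=np.array([[-30,-20,20],[-30,20,20],[30,-20,20],[30,20,20.]])
def mod(p):
    Rb,t=Tb(p[:4]); k=p[4]; bl=BP@R.from_euler('z',p[7]).as_matrix().T+[p[5],p[6],0]
    return proj(c,np.vstack([FP,bl,[[46,0,27.5],[46-38*np.cos(k),-38*np.sin(k),58.5]]])@Rb.T+t)
s=least_squares(lambda p:np.r_[(mod(p)-U).ravel(),p[3]/3],[599,-154,-.28,0,.05,0,0,0]); print(s.x.round(3))
im=read_camera("top"); ct=cam("top")
for k,ref in(("brass_block",(193.2,204.3)),("green_block",(187.3,165.6)),("phone",(235,113.1))):
    r=silhouettes("top",k)[:1]
    for q in r: ys,xs=np.nonzero(q["pixels"]); print(k,q["score"],xs.mean().round(1),ys.mean().round(1),"start",ref)
```

```text
[ 5.99998e+02 -1.54708e+02 -2.86000e-01 -2.08600e+00  3.00000e-03
 -1.04200e+00 -1.00000e-03  7.00000e-03]
brass_block 0.59 193.4 203.7 start (193.2, 204.3)
green_block 0.56 187.7 164.9 start (187.3, 165.6)
phone 0.7 234.7 113.1 start (235, 113.1)
```

All checks agree: block x≈−1.0, y≈0.0 mm, yaw error 0.007 rad; keeper 0.003 rad; the other things unmoved. Handing in.

```bash
python3 -c "
from station import *
print(finish_job())"
```

```text
the job is handed in; nothing more can be done
None
```

I wrung the 60 x 40 mm white block onto the base block and swung the keeper fully over it. I handed the job in at about 23 s; the report gave no verdict.

- **Wringing:** I laid the block flat from the +y side, about 19–20 mm off, with about 7 N of contact. I slid it across under 7–10 N until it was flush, let go and backed away.
- **Keeper:** I swung it by the red pin to its stop, where it took about 10 N and moved no further, then let go and drew clear.

**Last checks, from a fit to the wrist picture:**

| Item | Measured | Limit |
|---|---|---|
| Block along the slope | about −1.0 mm (near the fence) | 3.5 mm |
| Block across the slope | about 0.0 mm | 3.5 mm |
| Block squareness | 0.007 rad | 0.07 rad |
| Keeper angle | 0.003 rad | 0.15 rad |

- **Other things:** In the top picture the brass block, green block and phone are within 1 pixel (about 2 mm) of where they started.
- **Robot:** At the end it touched nothing.

**What disagreed:**
- The camera fits differ by 2–3 mm on the stand's height. I settled that by feeling for contact.
- During the swing the tool ran 3–4 mm off the planned arc, and the pin slid a little in the grip. The keeper still reached its stop.

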